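# Load the cassette steriliser with eye instruments

### The job

Sterilise the eye instruments that lie on the blue mat: open the cassette's lid gently right back onto its stop, lay every instrument in the tray without dropping it, then lower the lid gently until it is fully shut, without letting it slam. Slide the closed cassette along its shelf through the slot until it is fully home in the steriliser, then press the start button all the way down and let it go; leave everything else on the bench where it is.

Things in the scene. Friction and masses are not known exactly. Their poses are not given: they have to be found in the camera images.
- slot_mouth (a point): Front edge of the slot floor at mid-width, level with the loading shelf; axes as the steriliser's. The slot is 168 mm wide, 47 mm high, 270 mm deep. Two guide rails on the shelf, 10 mm high above it and 176 mm apart, narrow to the slot at the mouth.
- cassette: Steel instrument cassette, shut, on the loading shelf in front of the slot. Origin at the centre of the tray's underside; x points to its leading end (to the slot), z up. Tray 230 (x) by 160 (y) mm outside, walls 34 mm high. The lid, 4 mm thick, is hinged on the top edge of the leading end and reaches back to x = -123 mm. Tray 0.55 kg, lid 0.3 kg; slides freely on the shelf.
- flange_back (a point): Point of the cassette at x = -115 mm, y = 0, on its underside, below the back of its front flange (190 mm wide, 8 mm thick, 14 to 34 mm above the underside). The flange is wider than the slot and stops on the machine's face: fully home, this point meets the slot mouth point.
- handle_bar (a point): Middle of the cross bar of the cassette's handle: a black bar of 12 mm diameter, 116 mm long across (along the cassette's y), at x = -196 mm and 17 mm above the underside, joined to the flange by two 10 mm rods at y = +-58 mm. It stays outside the machine.
- lid (a joint): Angle of the cassette's lid (rad): 0 shut flat on the tray, 1.9 fully open, leaning back on its stop a little past upright. The hinge has only slight friction: let go on either side of upright, the lid falls that way by its own weight.
- lid_tab (a point): Middle of the lid's grip tab: a black tongue 20 mm wide (along the hinge), 8 mm thick, sticking out 46 mm from the middle of the lid's free edge, above the opening of the handle. The point is 24 mm out from that edge, 262 mm from the hinge. Axes: y along the hinge, x towards the hinge, z out of the lid's top.
- lid_hinge (a point): Middle of the lid's hinge line, at the top of the leading end of the tray (x = +115 mm, 34 mm above the underside). y along the hinge line; its axes turn with the lid.
- start_top (a point): Middle of the top of the start button: a grey push button of 26 mm diameter in a black housing, on the flat top of the steriliser. Goes straight down 6 mm; fully down takes about 4 N.
- needle_holder_mid (a point): Middle of the needle holder: flat steel, two bowed handle strips and a round pivot, narrow jaws ahead; it lies on the flat blue mat (3 mm thick). The point is half-way up at mid-length; x runs along it to its working end, z up. 106 mm long, handles 13 mm wide and 10 mm high from 53 mm behind the point to 17 mm ahead of it, jaws 6 mm wide beyond. About 30 g. Absent in some starts.
- forceps_mid (a point): Middle of the tying forceps: slim flat steel tweezers; it lies on the flat blue mat (3 mm thick). The point is half-way up at mid-length; x runs along it to its working end, z up. 105 mm long, blades 11 mm wide and 9 mm high from 52 mm behind the point to 24 mm ahead of it, tips 4 mm wide beyond. About 30 g. Absent in some starts.
- lid_retractor_mid (a point): Middle of the eyelid retractor: round steel handle with a small tilted saddle plate at the end; it lies on the flat blue mat (3 mm thick). The point is half-way up at mid-length; x runs along it to its working end, z up. 108 mm long, handle 9 mm wide and 10 mm high from 54 mm behind the point to 18 mm ahead of it, saddle 15 x 18 x 3 mm at the front end. About 30 g. Absent in some starts.
- muscle_hook_mid (a point): Middle of the muscle hook: round steel handle with a thin wire bent sideways at the end; it lies on the flat blue mat (3 mm thick). The point is half-way up at mid-length; x runs along it to its working end, z up. 108 mm long, handle 9 mm wide and 10 mm high from 54 mm behind the point to 18 mm ahead of it, wire 4 mm thick with a 12 mm side hook beyond. About 30 g. Absent in some starts.
- drops_a: Small white eye-drop bottle, 62 mm high, standing (origin at its foot). Not part of the job.
- drops_b: White eye-drop bottle, 72 mm high, standing (origin at its foot). Not part of the job.
- gallipot: Small steel bowl, 68 mm across, 32 mm high (origin at its foot). Not part of the job.
- pen_torch: Black pen torch, 105 mm long, 13 mm thick, lying (origin under its middle). Not part of the job.
- occluder: Black eye-cover paddle, lying, 175 mm long, 5 mm thick (origin on its underside). Not part of the job.
- lens_box: Black lens box, 52 x 52 x 26 mm (origin under its middle). Not part of the job.
- start (a joint): Travel of the start button (m): 0 up, 0.006 fully down; it springs back.
- steriliser: White bench machine 360 mm wide, 420 mm deep, 165 mm high. Origin on the bench under the middle of its face; x points horizontally into the machine, y along its face, z up. The face is upright to 85 mm, then slopes back to the flat top, whose front edge is at x = 90 mm. In front, from x = -300 mm to the face, is a steel loading shelf, its top 20 mm above the bench.
- tray_floor (a point): Centre of the tray's inner floor, 3 mm above the cassette's underside; axes as the cassette's. Inside the tray measures 222 mm (x) by 152 mm (y), 31 mm deep.
Not all that is in view belongs to the job. What is shaped like the part that bears lid_retractor_mid but red is not meant.

How it is judged:
On the way, in this order (a step that is already met when the one before it is completed fails the run):
1. the lid is open on its stop (value of joint lid above 1.8 rad), for 0.2 s.
2. every instrument lies in the tray, let go (x of needle_holder_mid in the frame of cassette between -0.108 and 0.108 m and y of needle_holder_mid in the frame of cassette between -0.072 and 0.072 m and z of needle_holder_mid in the frame of cassette between 0 and 0.032 m and x of forceps_mid in the frame of cassette between -0.108 and 0.108 m and y of forceps_mid in the frame of cassette between -0.072 and 0.072 m and z of forceps_mid in the frame of cassette between 0 and 0.032 m and x of lid_retractor_mid in the frame of cassette between -0.108 and 0.108 m and y of lid_retractor_mid in the frame of cassette between -0.072 and 0.072 m and z of lid_retractor_mid in the frame of cassette between 0 and 0.032 m and x of muscle_hook_mid in the frame of cassette between -0.108 and 0.108 m and y of muscle_hook_mid in the frame of cassette between -0.072 and 0.072 m and z of muscle_hook_mid in the frame of cassette between 0 and 0.032 m and contact force between the fingers and needle_holder below 0.05 N and contact force between the fingers and forceps below 0.05 N and contact force between the fingers and lid_retractor below 0.05 N and contact force between the fingers and muscle_hook below 0.05 N), for 0.2 s.
3. the lid is shut with the instruments inside (value of joint lid below 0.03 rad and x of needle_holder_mid in the frame of cassette between -0.108 and 0.108 m and y of needle_holder_mid in the frame of cassette between -0.072 and 0.072 m and z of needle_holder_mid in the frame of cassette between 0 and 0.032 m and x of forceps_mid in the frame of cassette between -0.108 and 0.108 m and y of forceps_mid in the frame of cassette between -0.072 and 0.072 m and z of forceps_mid in the frame of cassette between 0 and 0.032 m and x of lid_retractor_mid in the frame of cassette between -0.108 and 0.108 m and y of lid_retractor_mid in the frame of cassette between -0.072 and 0.072 m and z of lid_retractor_mid in the frame of cassette between 0 and 0.032 m and x of muscle_hook_mid in the frame of cassette between -0.108 and 0.108 m and y of muscle_hook_mid in the frame of cassette between -0.072 and 0.072 m and z of muscle_hook_mid in the frame of cassette between 0 and 0.032 m), for 0.3 s.
4. the cassette is fully home, lid shut (x of flange_back in the frame of slot_mouth above -0.005 m and value of joint lid below 0.03 rad), for 0.2 s.
5. the start button is pressed with the cassette home (all of step 4 and value of joint start above 0.0045 m), for 0.05 s.
At the end, for the whole second after the job is handed in: Every instrument is inside the cassette, the lid is shut (within 0.03 rad), the cassette is fully home (flange within 5 mm of the machine's face) and at rest, the start button has been pressed after that and is let go (all of step 4 and x of needle_holder_mid in the frame of cassette between -0.108 and 0.108 m and y of needle_holder_mid in the frame of cassette between -0.072 and 0.072 m and z of needle_holder_mid in the frame of cassette between 0 and 0.032 m and x of forceps_mid in the frame of cassette between -0.108 and 0.108 m and y of forceps_mid in the frame of cassette between -0.072 and 0.072 m and z of forceps_mid in the frame of cassette between 0 and 0.032 m and x of lid_retractor_mid in the frame of cassette between -0.108 and 0.108 m and y of lid_retractor_mid in the frame of cassette between -0.072 and 0.072 m and z of lid_retractor_mid in the frame of cassette between 0 and 0.032 m and x of muscle_hook_mid in the frame of cassette between -0.108 and 0.108 m and y of muscle_hook_mid in the frame of cassette between -0.072 and 0.072 m and z of muscle_hook_mid in the frame of cassette between 0 and 0.032 m and value of joint start below 0.002 m and linear speed of cassette below 0.01 m/s); the robot touches nothing.
It fails at once if the lid slams shut (faster than 2 rad/s over the last 0.1 rad) (value of joint lid below 0.1 rad and velocity of joint lid below -2 rad/s).
It fails at once if the lid is thrown back or falls onto its stop (faster than 1.3 rad/s over the last 0.1 rad) (value of joint lid above 1.8 rad and velocity of joint lid above 1.3 rad/s).
It fails at once if an instrument is dropped (falls freely at more than 1.1 m/s) ((linear speed of needle_holder above 1.1 m/s and contact force between the fingers and needle_holder below 0.05 N) or (linear speed of forceps above 1.1 m/s and contact force between the fingers and forceps below 0.05 N) or (linear speed of lid_retractor above 1.1 m/s and contact force between the fingers and lid_retractor below 0.05 N) or (linear speed of muscle_hook above 1.1 m/s and contact force between the fingers and muscle_hook below 0.05 N)).
It fails at once if something that is not part of the job is moved by more than 30 mm (distance of any of drops_a, drops_b, gallipot, pen_torch, occluder, lens_box from where it was at the start of the episode above 0.03 m).
Of needle_holder, forceps, lid_retractor, muscle_hook only 2 to 4 are there at a start; the rules pass over those that are not, and their reading is None.
At some moment in a run one of needle_holder, forceps, lid_retractor, muscle_hook may be knocked a few centimetres aside while the robot is not near it.
It also fails if it takes over 210 s, if anything falls off the work surface, if the arm or the gripper's body presses on something with over 40 N, if the wrist force passes 120 N, or if a joint passes its speed limit or range.

### The arm

A 6-joint arm with a two-finger parallel gripper is mounted at the origin on the work surface. World frame = base frame: x ahead of the robot, y to its left, z up, the work surface at z = 0. Lengths are in m, angles in rad, forces in N, time in s.
With the tool pointing down it reaches from about 0.4 to 0.825 m from the base axis. Payload 7 kg.
Tool frame: the origin (TCP) lies between the finger pads; the fingertips stand 25 mm ahead of it and the grasp point (between the pads) lies 6 mm ahead of it; x points along the fingers, y is the direction in which the jaws open and shut, and the axes are right-handed (so a half turn about x gives the same grasp; the last joint's range is limited). The gripper opens to 88 mm and grips with 3 to 60 N. Pads are 19 mm wide; open, the fingers measure 130 mm over their backs; the gripper's body (78 mm by 193 mm) begins 47 mm behind the grasp point.
Start: joints at [1.451, 0.359, 0.012, 0, -1.224, -0.288], TCP at [0.268, 0.62, 0.252] pointing down, gripper open.
Joint ranges: [-3.07, 3.07], [-1.43, 2.12], [-1.02, 1.25], [-3.03, 1.67], [-3.05, -0], [-3.03, 3.03]. Speed limits (rad/s): [2.39, 2.39, 3.01, 3.14, 3.14, 3.14].

### API

Orientations are given as a 3x3 rotation matrix whose columns are the frame's x, y, z axes.
In Python, from workcell import robot, cams gives the robot as it stands.
- The arm moves only by the tool arm_command, never from a script. Its argument "increments" is a list of rows, each an object with "xyz": the shift along the tool's x, y, z in units of 30 mm (1.0 is 30 mm), a list of three; "twist": the turn, a rotation vector about the tool's x, y, z in units of 6 degrees (1.0 is 6 degrees), a list of three. A call has 1 to 8 rows; each row shifts and turns the commanded pose from where the row before left it, along the tool's axes as they then stand; what a row does not reach is not made up. A row lasts 1/12 s, in which the tool goes at most 41.7 mm and 7.16 degrees, less where a joint would pass 70% of its speed; a pose out of reach is approached as far as the arm can. A call is refused whole if a number of a shift passes 1 or a number of a turn 1, either way. A call with a gripper value outside its range is refused whole. "fingers" is the closure, from 0 (fully open) to 1 (shut), set as the call begins (left out, the last holds). The fingers move at their own pace and stop on an object; the grip force is fixed at half the most. Time passes only in rows, so rows that do not move let the fingers close. It gives the time, the measured TCP pose, the force and the opening at its end, in the units of the state.
- robot.observe(): the state, without advancing time (a new reading comes with each control period).
- cams.snapshot(name): name is "side" or "top"; returns a dict with "image" (480x640x3 uint8, red, green, blue), "depth" (480x640 float32, m along the optical axis (not along the pixel's ray), 0 where there is no reading), "mtx" (3x3 intrinsics, pixels), "D" ([k1, k2, p1, p2, k3] as OpenCV has them; the pictures are not rectified), "rvec" (rotation vector, rad) and "tvec" (3), from world to camera coordinates, as OpenCV has them. Camera axes: x right, y down, z forward; pixel columns grow to the right and rows downward; lengths in m; the calibration is good to about 2 mm. A picture is of the moment at which its call begins.
- robot.hand_in(): hands the job in, once; it reports no verdict.
The state is a dict: "time_s": time; "joint_positions": joint angles; "joint_velocities": joint speeds; "effort": joint torques, N m; "eef_pos": TCP position; "ee_rot": TCP orientation; "contact_force": force on the tool from outside, world axes, zero at the start; "wrist_torque": the same for the moment, N m; "width": opening from 0.0 (shut) to 1.0 (fully open).
Only numpy, scipy, OpenCV 4.12 (cv2) and the standard library are available. Lean on these libraries where they do the work, as an engineer would, in place of code of your own. Each camera call takes 0.05 s, during which the arm holds its last target.

## Working session

There is one attempt and no reset: what is moved stays moved. The work goes in short steps, Python scripts to look and compute and a tool call to move; the robot and the scene stay as the last step left them, time stands still between calls to the robot, and variables do not carry over. Pictures are saved under pics/ and viewed, and the job is handed in when it is done.

Besides the shell and the picture viewer there is one more tool, called after "Call:" by a JSON object that holds its "method" and its "body". arm_command: Moves the arm, as the interface text tells. Its arguments: {"type":"object","properties":{"increments":{"type":"array","items":{"type":"object","properties":{"xyz":{"type":"array","items":{"type":"number"}},"twist":{"type":"array","items":{"type":"number"}}}}},"fingers":{"type":"number"}},"required":["increments"]}

```bash
ls; mkdir -p pics
python3 - <<'E'
from workcell import robot, cams
import cv2,numpy as np
s=robot.observe()
for k,v in s.items(): print(k,np.round(v,3).tolist())
for n in ("side","top"):
    d=cams.snapshot(n)
    np.savez(f"pics/{n}0.npz",**d)
    cv2.imwrite(f"pics/{n}0.png",d["image"][:,:,::-1])
    R=cv2.Rodrigues(d["rvec"])[0]; print(n,d["mtx"].tolist(),d["D"],(-R.T@np.ravel(d["tvec"])).round(3),R[2].round(3))
E
```

```text
pics
time_s 0.0
joint_positions [1.451, 0.359, 0.011, -0.0, -1.224, -0.288]
joint_velocities [-0.001, 0.001, 0.001, -0.0, 0.001, -0.0]
effort [-0.001, -58.272, 29.307, 6.997, 0.007, -0.0]
eef_pos [0.268, 0.619, 0.251]
ee_rot [[-0.001, -0.397, -0.918], [-0.002, -0.918, 0.397], [-1.0, 0.002, -0.0]]
contact_force [0.17, 0.22, -0.373]
wrist_torque [-0.02, 0.034, 0.019]
width 0.999
side [[438.98174803251123, 0.0, 324.192723793081], [0.0, 438.98174803251123, 241.96353163471593], [0.0, 0.0, 1.0]] [-0.08939107  0.          0.          0.          0.        ] [0.128 0.556 0.747] [ 0.46  -0.545 -0.701]
top [[604.7229317872695, 0.0, 321.5987684011405], [0.0, 604.7229317872695, 227.97120630403398], [0.0, 0.0, 1.0]] [0.05031485 0.         0.         0.         0.        ] [0.421 0.085 1.328] [ 0.065  0.005 -0.998]
```

View pics/side0.png

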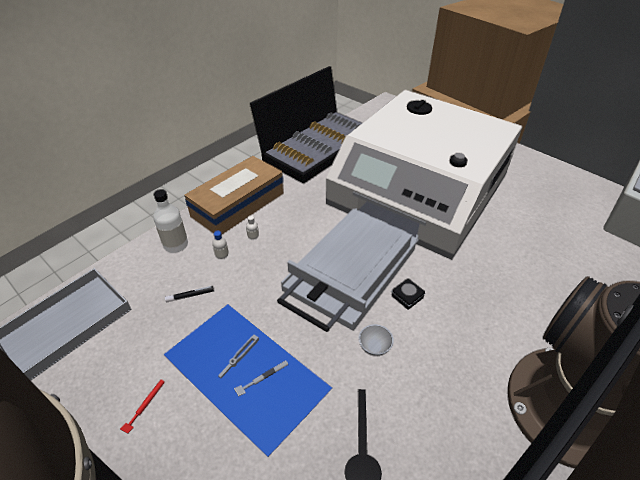

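View pics/top0.png

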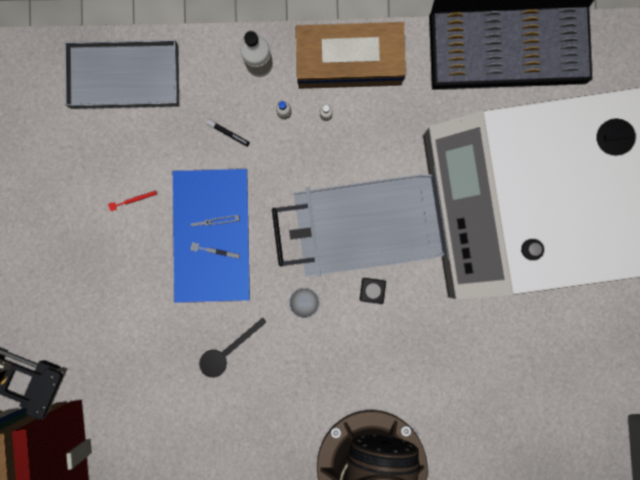

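```bash
cat > h.py <<'E'
import numpy as np,cv2
from workcell import robot,cams
def load(n,i): return dict(np.load(f"pics/{n}{i}.npz"))
def snap(n,i):
    d=cams.snapshot(n); np.savez(f"pics/{n}{i}.npz",**d); cv2.imwrite(f"pics/{n}{i}.png",d["image"][:,:,::-1]); return d
def ray(d,uv):
    uv=np.asarray(uv,float).reshape(-1,1,2)
    n=cv2.undistortPoints(uv,d["mtx"],d["D"]).reshape(-1,2)
    R=cv2.Rodrigues(d["rvec"])[0]; t=np.ravel(d["tvec"])
    return -R.T@t, np.c_[n,np.ones(len(n))]@R
def plane(d,uv,z):
    o,r=ray(d,uv); return o+r*((z-o[2])/r[:,2])[:,None]
def dpt(d,uv):
    o,r=ray(d,uv); uv=np.round(np.asarray(uv).reshape(-1,2)).astype(int)
    return o+r*d["depth"][uv[:,1],uv[:,0]][:,None]
def proj(d,P): return cv2.projectPoints(np.asarray(P,float).reshape(-1,1,3),d["rvec"],d["tvec"],d["mtx"],d["D"])[0].reshape(-1,2)
def cloud(d):
    v,u=np.mgrid[0:480,0:640]; uv=np.c_[u.ravel(),v.ravel()]
    return dpt(d,uv).reshape(480,640,3)
def tri(da,a,db,b):
    oa,ra=ray(da,a); ob,rb=ray(db,b); ra=ra[0]/np.linalg.norm(ra[0]); rb=rb[0]/np.linalg.norm(rb[0])
    s=np.linalg.lstsq(np.c_[ra,-rb],ob-oa,rcond=None)[0]; p,q=oa+s[0]*ra,ob+s[1]*rb
    return (p+q)/2,np.linalg.norm(p-q)
def crop(n,i,x0,y0,x1,y1,k,out):
    im=cv2.imread(f"pics/{n}{i}.png")[y0:y1,x0:x1]; cv2.imwrite(out,cv2.resize(im,None,fx=k,fy=k,interpolation=cv2.INTER_CUBIC))
E
python3 - <<'E'
from h import *
t=load("top",0); s=load("side",0)
crop("side",0,160,290,340,460,4,"pics/c_mat.png")
crop("top",0,260,160,460,290,4,"pics/c_cas.png")
crop("top",0,170,165,255,305,4,"pics/c_matt.png")
C=cloud(t)
for p in [(210,270),(350,220),(303,233),(278,235),(560,200),(535,248),(300,300),(240,380)]: print(p,C[p[1],p[0]].round(4), (t["depth"]>0).mean())
E
```

```text
(210, 270) [0.4226 0.338  0.004 ] 0.996083984375
(350, 220) [0.5187 0.0314 0.0599] 0.996083984375
(303, 233) [0.4941 0.1309 0.0618] 0.996083984375
(278, 235) [0.4923 0.1845 0.0476] 0.996083984375
(560, 200) [ 0.5374 -0.3679  0.1614] 0.996083984375
(535, 248) [ 0.4461 -0.3077  0.1853] 0.996083984375
(300, 300) [0.352  0.1431 0.0091] 0.996083984375
(240, 380) [0.1842 0.2773 0.0013] 0.996083984375
```

View pics/c_mat.png

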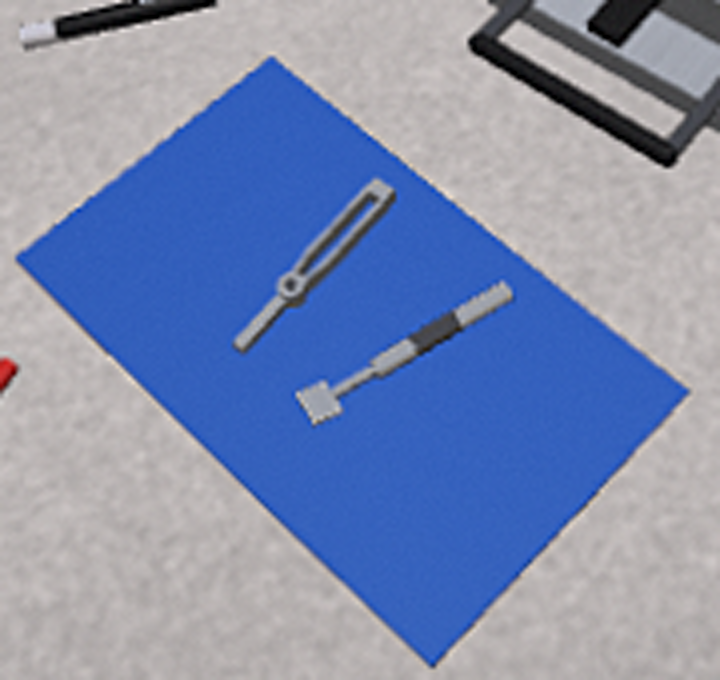

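View pics/c_cas.png

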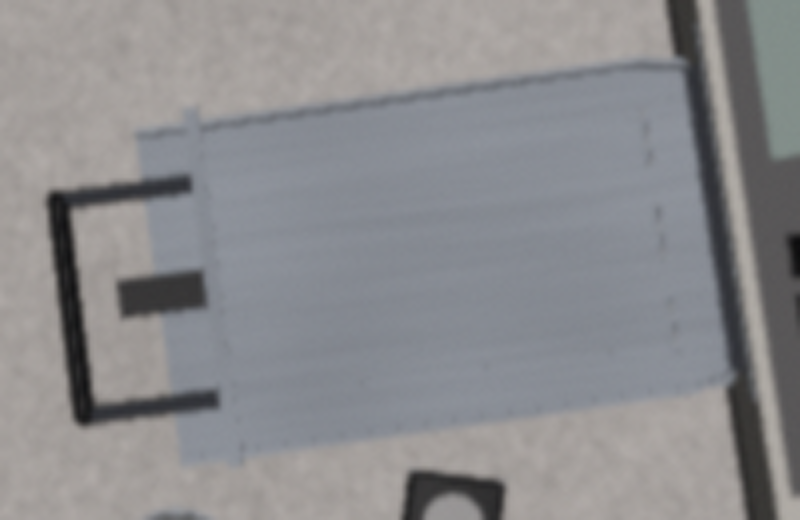

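View pics/c_matt.png

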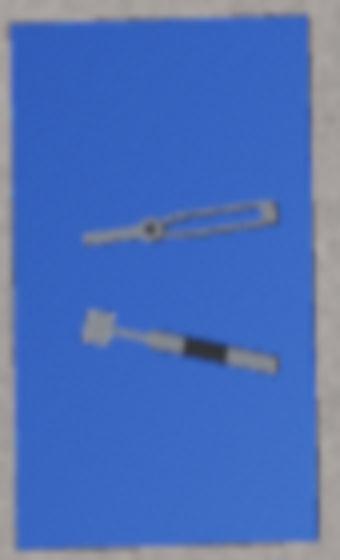

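Run:
```python
from h import *
t=load("top",0); s=load("side",0)
g=t["image"].max(2)
m=np.zeros_like(g); m[195:275,268:320]=(g[195:275,268:320]<70)*255
n,l,st,c=cv2.connectedComponentsWithStats(m)
for i in range(1,n):
    if st[i,4]>20:
        ys,xs=np.where(l==i); print(st[i],c[i].round(1))
        cnt=np.c_[xs,ys].astype(np.float32); r=cv2.minAreaRect(cnt); print(r)
        if st[i,4]<300:
            print("tab world",plane(t,[c[i]],0.056), plane(t,cv2.boxPoints(r),0.058).round(4).tolist())
        else:
            print(plane(t,cv2.boxPoints(r),0.04).round(4).tolist())
# cassette lid / flange cloud
C=cloud(t)
for z0,z1 in ((0.05,0.075),):
    mm=((C[:,:,2]>z0)&(C[:,:,2]<z1)).astype(np.uint8); mm[:160]=0;mm[290:]=0;mm[:,:285]=0;mm[:,445:]=0
    n,l,st,c=cv2.connectedComponentsWithStats(mm); i=1+st[1:,4].argmax(); print(st[i])
    P=C[l==i]; r=cv2.minAreaRect(P[:,:2].astype(np.float32)); print(r,np.median(P[:,2]))
# button
g=t["image"]
for p in [(533,248)]:
    cr=t["image"][225:275,510:560]; 
    k=(cr.max(2)<75).astype(np.uint8); n,l,st,c=cv2.connectedComponentsWithStats(k); print(st,c)
crop("top",0,505,220,565,280,10,"pics/c_btn.png")
crop("side",0,260,190,440,340,4,"pics/c_cas_s.png")
crop("side",0,430,130,490,190,8,"pics/c_btn_s.png")
```

```text
[272 205  42  61 418] [283.8 236.2]
((292.20654296875, 234.5935821533203), (57.68403625488281, 34.966697692871094), 82.61395263671875)
[[0.5505, 0.1983, 0.04], [0.5579, 0.1239, 0.04], [0.4352, 0.1114, 0.04], [0.4279, 0.1854, 0.04]]
[290 229  21   9 149] [300.1 233. ]
((300.07696533203125, 233.11541748046875), (7.6901535987854, 19.72152328491211), 82.87498474121094)
tab world [[0.49461071 0.13712708 0.056     ]] [[0.5004, 0.1586, 0.058], [0.5043, 0.1173, 0.058], [0.4882, 0.1157, 0.058], [0.4843, 0.157, 0.058]]
[ 289  180  140   97 8912]
((0.5077798962593079, 0.017108038067817688), (0.18976956605911255, 0.287931352853775), 5.861944198608398) 0.05870708308038863
[[   0    0   50   50 2287]
 [  12   14   22   21  213]] [[24.86139047 24.51989506]
 [20.61971831 24.28638498]]
```

View pics/c_btn.png

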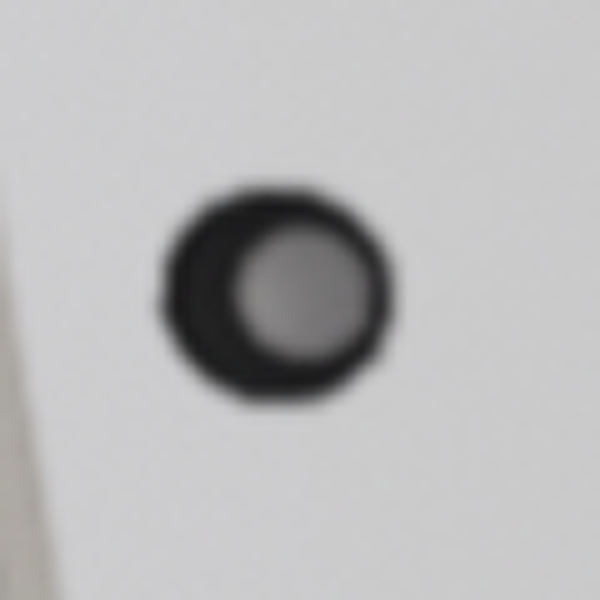

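View pics/c_cas_s.png

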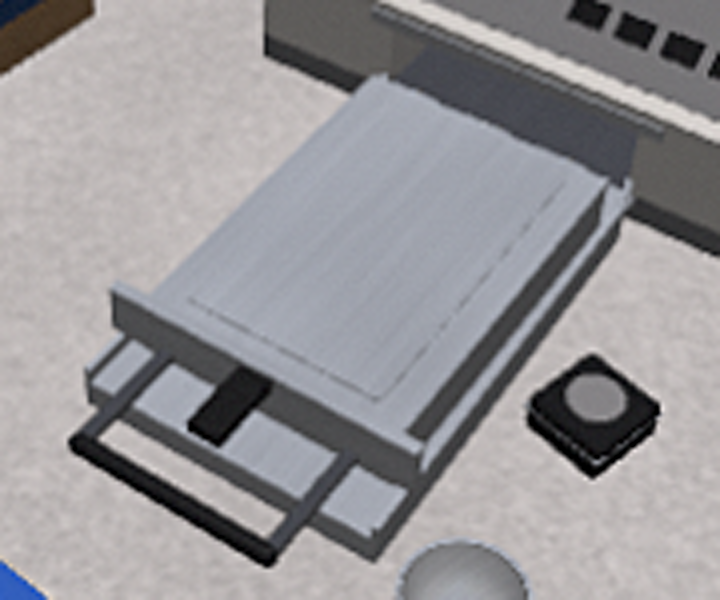

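View pics/c_btn_s.png

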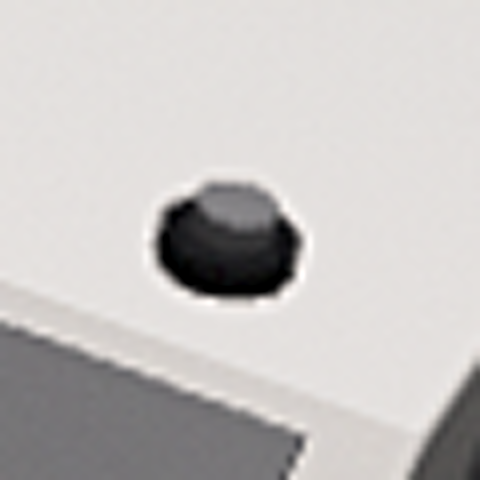

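Run:
```python
from h import *
t=load("top",0); s=load("side",0)
print("button",tri(t,(535.0,248.6),s,(459.4,155.5)), plane(t,[(535.0,248.6)],.185))
C=cloud(t); print("btn depth",C[248,533:538].round(4).tolist())
def inst(d,x0,y0,x1,y1,z):
    im=d["image"].astype(int); r,g,b=im[...,0],im[...,1],im[...,2]
    m=((b-r)<45).astype(np.uint8); k=np.zeros_like(m); k[y0:y1,x0:x1]=m[y0:y1,x0:x1]
    n,l,st,c=cv2.connectedComponentsWithStats(k)
    for i in range(1,n):
        if st[i,4]>30:
            ys,xs=np.where(l==i); P=plane(d,np.c_[xs,ys],z)[:,:2]
            q=cv2.minAreaRect(P.astype(np.float32)); v=cv2.fitLine(P.astype(np.float32),cv2.DIST_L2,0,.01,.01).ravel()
            pr=(P-v[2:])@v[:2]; mid=v[2:]+v[:2]*(pr.max()+pr.min())/2
            print(st[i], "rect",np.round(q[0],4),np.round(q[1],4),"line az",np.degrees(np.arctan2(v[1],v[0])).round(1),"mid",mid.round(4),"len",np.ptp(pr).round(4))
print("top");inst(t,178,175,244,297,.009)
print("side");inst(s,205,325,300,405,.009)
# mat z & bench
print(C[250:290,190:230,2].mean(),C[320:360,200:210,2].mean())
# machine: top plane points, face
for u in range(420,450,2): print(u,C[150,u].round(3),C[220,u].round(3) )
```

```text
button (array([ 0.44602149, -0.30740625,  0.18448086]), np.float64(0.0021988205772933167)) [[ 0.44502175 -0.30772945  0.185     ]]
btn depth [[0.4462, -0.3033, 0.1873], [0.4461, -0.3041, 0.1904], [0.4461, -0.3077, 0.1853], [0.4461, -0.3092, 0.1864], [0.4459, -0.3096, 0.1905]]
top
[191 220  21   6  52] rect [0.5269 0.3549] [0.009 0.044] line az -82.8 mid [0.5257 0.3547] len 0.0443
[191 243   8   8  45] rect [0.4746 0.3697] [0.0145 0.0151] line az -13.0 mid [0.4748 0.3704] len 0.0153
[206 248  33  10 119] rect [0.4601 0.3101] [0.072  0.0078] line az 76.2 mid [0.4601 0.3101] len 0.072
side
[255 325  45  37 854] rect [0.4986 0.2273] [0.1223 0.0599] line az 1.2 mid [0.499  0.2372] len 0.1222
[218 335  41  43 303] rect [0.5317 0.3258] [0.0164 0.1073] line az -82.9 mid [0.5314 0.3257] len 0.1073
[234 361  54  35 312] rect [0.4641 0.3269] [0.1084 0.0184] line az 76.6 mid [0.4661 0.3263] len 0.1084
[205 396   9   9  45] rect [0.5034 0.4255] [0.0096 0.0224] line az -1.7 mid [0.5034 0.4239] len 0.0224
0.007349847941759555 0.010480840036516073
420 [ 0.674 -0.13   0.002] [ 0.514 -0.115  0.06 ]
422 [ 0.674 -0.135 -0.001] [ 0.514 -0.12   0.057]
424 [ 0.674 -0.14   0.   ] [ 0.515 -0.125  0.054]
426 [ 0.669 -0.14   0.022] [ 0.517 -0.134  0.024]
428 [ 0.665 -0.14   0.046] [ 0.517 -0.139  0.02 ]
430 [ 0.662 -0.142  0.062] [ 0.516 -0.143  0.023]
432 [ 0.657 -0.142  0.084] [ 0.516 -0.147  0.022]
434 [ 0.656 -0.145  0.089] [ 0.516 -0.152  0.021]
436 [ 0.655 -0.148  0.093] [ 0.516 -0.156  0.018]
438 [ 0.654 -0.152  0.097] [ 0.516 -0.159  0.027]
440 [ 0.654 -0.155  0.101] [ 0.516 -0.164  0.021]
442 [ 0.654 -0.159  0.099] [ 0.512 -0.158  0.079]
444 [ 0.652 -0.162  0.105] [ 0.511 -0.161  0.083]
446 [ 0.652 -0.167  0.104] [ 0.511 -0.164  0.089]
448 [ 0.651 -0.169  0.113] [ 0.51  -0.167  0.092]
```

Call:
{"method": "arm_command", "body": {"increments": [{"xyz":[0,0.55,-0.73]},{"xyz":[0,0.55,-0.73]},{"xyz":[0,0.55,-0.73]},{"xyz":[0,0.55,-0.73]},{"xyz":[0,0.55,-0.73]},{"xyz":[0,0.55,-0.73]},{"xyz":[0,0.55,-0.73]},{"xyz":[0,0.55,-0.73]}], "fingers": 0.55}}

```text
invalid input
```

Run:
```python
from h import *
t=load("top",0)
a=plane(t,[(191,224.7),(239.2,217.7),(190.6,246.3),(238.9,256.6)],.009); print(a.round(4),(a[0]+a[1])/2,(a[2]+a[3])/2)
s=robot.observe(); print(np.round(s["eef_pos"],4),np.round(s["joint_positions"],3).tolist(),np.round(s["ee_rot"],3).tolist(),s["width"])
```

```text
[[0.5226 0.3769 0.009 ]
 [0.5348 0.2714 0.009 ]
 [0.4754 0.3784 0.009 ]
 [0.4498 0.2738 0.009 ]] [0.52869501 0.32414603 0.009     ] [0.46259641 0.32609531 0.009     ]
[0.2676 0.6193 0.2508] [1.451, 0.359, 0.011, -0.0, -1.224, -0.288] [[-0.0, -0.397, -0.918], [-0.001, -0.918, 0.397], [-1.0, 0.001, -0.0]] 1.0001860506412288
```

Call:
{"method": "arm_command", "body": {"increments": [{"xyz":[0,0.55,-0.73],"twist":[0,0,0]},{"xyz":[0,0.55,-0.73],"twist":[0,0,0]},{"xyz":[0,0.55,-0.73],"twist":[0,0,0]},{"xyz":[0,0.55,-0.73],"twist":[0,0,0]},{"xyz":[0,0.55,-0.73],"twist":[0,0,0]},{"xyz":[0,0.55,-0.73],"twist":[0,0,0]},{"xyz":[0,0.55,-0.73],"twist":[0,0,0]},{"xyz":[0,0.55,-0.73],"twist":[0,0,0]}], "fingers": 0.55}}

```text
time_s: 0.77
eef_pos: [0.3765, 0.4275, 0.2513]
ee_rot: [[-0.0, -0.397, -0.918], [-0.001, -0.918, 0.397], [-1.0, 0.001, 0.0]]
contact_force: [0.1, 0.5, 0.7]
width: 0.477
```

Call:
{"method": "arm_command", "body": {"increments": [{"xyz":[0,0.55,-0.73],"twist":[0,0,0]},{"xyz":[0,0.55,-0.73],"twist":[0,0,0]},{"xyz":[0,0.55,-0.73],"twist":[0,0,0]},{"xyz":[0,0.55,-0.73],"twist":[0,0,0]},{"xyz":[0,0.55,-0.73],"twist":[0,0,0]},{"xyz":[0,0.55,-0.73],"twist":[0,0,0]},{"xyz":[0,0.55,-0.73],"twist":[0,0,0]},{"xyz":[0,0.55,-0.73],"twist":[0,0,0]}]}}

```text
time_s: 1.43
eef_pos: [0.4849, 0.2369, 0.2514]
ee_rot: [[-0.0, -0.397, -0.918], [-0.0, -0.918, 0.397], [-1.0, 0.0, 0.0]]
contact_force: [0.6, -0.5, 1.0]
width: 0.447
```

Call:
{"method": "arm_command", "body": {"increments": [{"xyz":[0,0,0],"twist":[0.85,0,0]},{"xyz":[0,0,0],"twist":[0.85,0,0]},{"xyz":[0,0,0],"twist":[0.85,0,0]},{"xyz":[0,0,0],"twist":[0.85,0,0]},{"xyz":[0,0,0],"twist":[0.85,0,0]},{"xyz":[0,0,0],"twist":[0.85,0,0]},{"xyz":[0,0,0],"twist":[0.85,0,0]},{"xyz":[0,0,0],"twist":[0.85,0,0]}]}}

```text
time_s: 2.1
eef_pos: [0.4845, 0.2381, 0.2512]
ee_rot: [[-0.001, -0.902, -0.432], [-0.0, -0.432, 0.902], [-1.0, 0.001, -0.0]]
contact_force: [0.6, 0.2, -0.5]
width: 0.447
```

Call:
{"method": "arm_command", "body": {"increments": [{"xyz":[0,0,0],"twist":[0.85,0,0]},{"xyz":[0,0,0],"twist":[0.85,0,0]},{"xyz":[0,0,0],"twist":[0.85,0,0]},{"xyz":[0,0,0],"twist":[0.8,0,0]},{"xyz":[0,0,0],"twist":[0,0,0]}]}}

```text
time_s: 2.52
eef_pos: [0.4845, 0.2382, 0.2512]
ee_rot: [[-0.001, -0.995, -0.096], [-0.0, -0.096, 0.995], [-1.0, 0.001, -0.0]]
contact_force: [0.4, 0.1, 1.0]
width: 0.45
```

```bash
cat >> h.py <<'E'
def st(p=True):
    s=robot.observe()
    if p: print("t",round(s["time_s"],2),"pos",np.round(s["eef_pos"],4),"q",np.round(s["joint_positions"],3).tolist(),"w",round(s["width"],3),"F",np.round(s["contact_force"],1));print("R",np.round(s["ee_rot"],3).tolist())
    return np.array(s["eef_pos"]),np.array(s["ee_rot"])
def plan(P,R=None):
    p,r=st()
    d=r.T@(np.array(P)-p)/.03; print("shift units",d.round(2))
    if R is not None: print("twist units",(np.degrees(cv2.Rodrigues(r.T@np.array(R))[0].ravel())/6).round(2))
E
python3 - <<'E'
from h import *
st()
E
```

```text
t 2.52 pos [0.4845 0.2382 0.2512] q [0.82, 0.137, -0.286, -0.0, -1.148, -0.724] w 0.45 F [0.4 0.1 1. ]
R [[-0.001, -0.995, -0.096], [-0.0, -0.096, 0.995], [-1.0, 0.001, -0.0]]
```

Call:
{"method": "arm_command", "body": {"increments": [{"xyz":[0,0,0],"twist":[0,0.83,0]},{"xyz":[0,0,0],"twist":[0,0.83,0]},{"xyz":[0,0,0],"twist":[0,0.83,0]},{"xyz":[0,0,0],"twist":[0,0.83,0]},{"xyz":[0,0,0],"twist":[0,0.83,0]},{"xyz":[0,0,0],"twist":[0,0.83,0]},{"xyz":[0,0,0],"twist":[0,0.83,0]},{"xyz":[0,0,0],"twist":[0,0.83,0]}]}}

```text
time_s: 3.18
eef_pos: [0.4847, 0.2388, 0.2518]
ee_rot: [[0.065, -0.995, -0.08], [-0.64, -0.103, 0.761], [-0.765, 0.001, -0.644]]
contact_force: [0.8, -0.7, 0.1]
width: 0.452
```

Run:
```python
from h import *
a=np.radians(5.7); u=np.array([np.sin(a),-np.cos(a),0]); z=np.array([0,0,1.])
tab=np.array([.4946,.1371,.056]); G=tab-.004*u
d=np.radians(40); x=np.cos(d)*u-np.sin(d)*z
T=G-.006*x; y=-np.array([np.cos(a),np.sin(a),0]); R=np.c_[x,y,np.cross(x,y)]
print(T,R.round(3).tolist())
plan(T-.08*x,R); plan(T,R)
```

```text
[0.49374622 0.14565376 0.05985673] [[0.076, -0.995, -0.064], [-0.762, -0.099, 0.64], [-0.643, -0.0, -0.766]]
t 3.18 pos [0.4847 0.2388 0.2518] q [1.064, 0.382, -0.294, 0.377, -1.504, -1.106] w 0.452 F [ 0.8 -0.7  0.1]
R [[0.065, -0.995, -0.08], [-0.64, -0.103, 0.761], [-0.765, 0.001, -0.644]]
shift units [4.28 0.01 2.19]
twist units [0.03 1.66 0.02]
t 3.18 pos [0.4847 0.2388 0.2518] q [1.064, 0.382, -0.294, 0.377, -1.504, -1.106] w 0.452 F [ 0.8 -0.7  0.1]
R [[0.065, -0.995, -0.08], [-0.64, -0.103, 0.761], [-0.765, 0.001, -0.644]]
shift units [6.9  0.01 1.73]
twist units [0.03 1.66 0.02]
```

Call:
{"method": "arm_command", "body": {"increments": [{"xyz":[0.5,0,0.27],"twist":[0,0.35,0]},{"xyz":[0.5,0,0.27],"twist":[0,0.35,0]},{"xyz":[0.5,0,0.27],"twist":[0,0.35,0]},{"xyz":[0.5,0,0.27],"twist":[0,0.35,0]},{"xyz":[0.5,0,0.27],"twist":[0,0.26,0]},{"xyz":[0.5,0,0.27],"twist":[0,0,0]},{"xyz":[0.5,0,0.27],"twist":[0,0,0]},{"xyz":[0,0,0],"twist":[0,0,0]}]}}

```text
time_s: 3.85
eef_pos: [0.4871, 0.201, 0.1353]
ee_rot: [[0.073, -0.995, -0.069], [-0.763, -0.1, 0.639], [-0.642, 0.006, -0.766]]
contact_force: [0.1, -0.7, -0.2]
width: 0.451
```

```bash
cat >> h.py <<'E'
a=np.radians(5.7); U=np.array([np.sin(a),-np.cos(a),0]); Z=np.array([0,0,1.]); Y=np.array([np.cos(a),np.sin(a),0])
def rot(deg):
    d=np.radians(deg); x=np.cos(d)*U-np.sin(d)*Z; y=-Y; return np.c_[x,y,np.cross(x,y)]
E
python3 - <<'E'
from h import *
plan([0.49374622,0.14565376,0.05985673],rot(40))
s=snap("side",1); snap("top",1); crop("side",1,240,150,440,350,3,"pics/c1.png")
E
```

```text
t 3.85 pos [0.4871 0.201  0.1353] q [1.058, 0.556, -0.456, 0.464, -1.358, -1.248] w 0.451 F [ 0.1 -0.7 -0.2]
R [[0.073, -0.995, -0.069], [-0.763, -0.1, 0.639], [-0.642, 0.006, -0.766]]
shift units [ 3.04 -0.05  0.73]
twist units [ 0.05 -0.   -0.03]
```

View pics/side1.png

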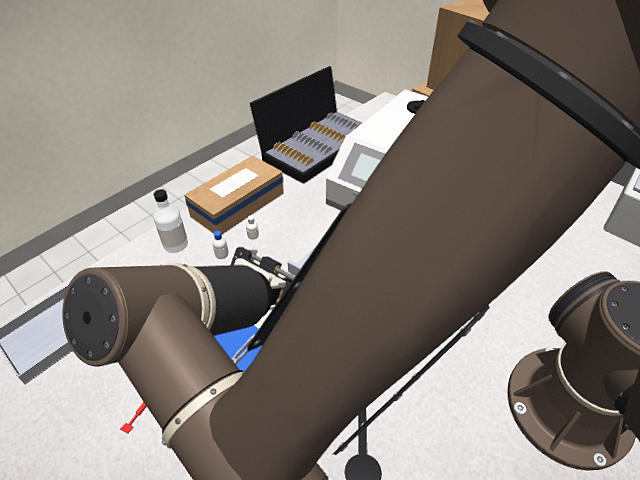

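View pics/top1.png

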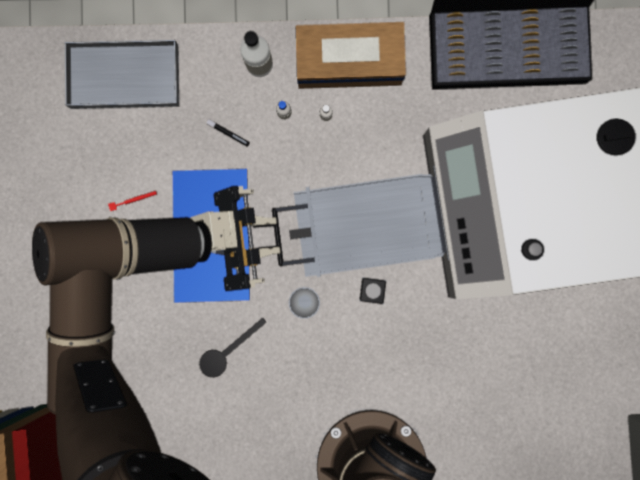

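Call:
{"method": "arm_command", "body": {"increments": [{"xyz":[0,0,0.37],"twist":[0,0,0]},{"xyz":[0,-0.05,0.36],"twist":[0,0,0]},{"xyz":[0.5,0,0],"twist":[0,0,0]},{"xyz":[0.5,0,0],"twist":[0,0,0]},{"xyz":[0.5,0,0],"twist":[0,0,0]},{"xyz":[0.5,0,0],"twist":[0,0,0]},{"xyz":[0,0,0],"twist":[0,0,0]}]}}

```text
time_s: 4.53
eef_pos: [0.4922, 0.1702, 0.0811]
ee_rot: [[0.074, -0.995, -0.065], [-0.761, -0.099, 0.641], [-0.644, 0.002, -0.765]]
contact_force: [-0.9, -0.3, -0.5]
width: 0.45
```

Run:
```python
from h import *
plan([0.49374622,0.14565376,0.05985673],rot(40))
snap("top",2); crop("top",2,220,170,340,290,6,"pics/c2.png")
```

```text
t 4.53 pos [0.4922 0.1702 0.0811] q [1.02, 0.606, -0.544, 0.513, -1.225, -1.303] w 0.45 F [-0.9 -0.3 -0.5]
R [[0.074, -0.995, -0.065], [-0.761, -0.099, 0.641], [-0.644, 0.002, -0.765]]
shift units [1.08 0.03 0.01]
twist units [ 0.01  0.02 -0.02]
```

View pics/c2.png

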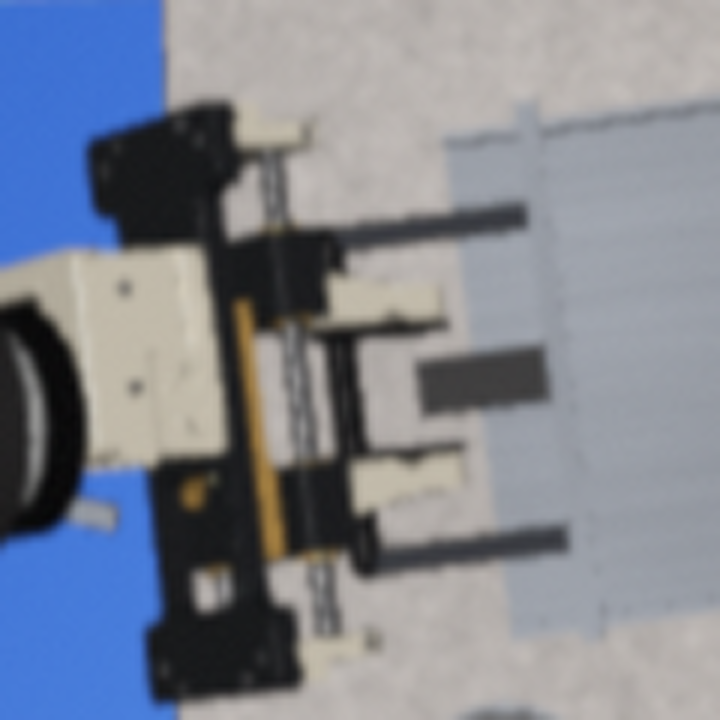

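Call:
{"method": "arm_command", "body": {"increments": [{"xyz":[0.36,0,0],"twist":[0,0,0]},{"xyz":[0.36,0,0],"twist":[0,0,0]},{"xyz":[0.36,0.03,0],"twist":[0,0,0]},{"xyz":[0,0,0],"twist":[0,0,0]}]}}

```text
time_s: 4.92
eef_pos: [0.4935, 0.1447, 0.0604]
ee_rot: [[0.074, -0.995, -0.065], [-0.761, -0.098, 0.641], [-0.644, 0.002, -0.765]]
contact_force: [-0.5, -0.1, -0.9]
width: 0.448
```

Call:
{"method": "arm_command", "body": {"increments": [{"xyz":[0,0,0],"twist":[0,0,0]},{"xyz":[0,0,0],"twist":[0,0,0]},{"xyz":[0,0,0],"twist":[0,0,0]},{"xyz":[0,0,0],"twist":[0,0,0]},{"xyz":[0,0,0],"twist":[0,0,0]},{"xyz":[0,0,0],"twist":[0,0,0]},{"xyz":[0,0,0],"twist":[0,0,0]},{"xyz":[0,0,0],"twist":[0,0,0]}], "fingers": 1}}

```text
time_s: 5.58
eef_pos: [0.4948, 0.1475, 0.0617]
ee_rot: [[0.077, -0.995, -0.065], [-0.76, -0.101, 0.643], [-0.646, -0.001, -0.763]]
contact_force: [1.3, 2.1, 1.3]
width: 0.224
```

Run:
```python
from h import *
p,r=st()
hinge=np.array([.5206,-.1236,.054]); h=r.T@(hinge-p); print("hinge in tool mm",(h*1000).round(1))
for deg in (.6,1.2,2.4):
    Rw=cv2.Rodrigues(np.array([0,-np.radians(deg),0]))[0]; print(deg,((h-Rw@h)/.03).round(3))
```

```text
t 5.58 pos [0.4948 0.1475 0.0617] q [0.991, 0.617, -0.598, 0.552, -1.16, -1.33] w 0.224 F [1.3 2.1 1.3]
R [[0.077, -0.995, -0.065], [-0.76, -0.101, 0.643], [-0.646, -0.001, -0.763]]
hinge in tool mm [ 212.9    1.6 -170. ]
0.6 [-0.059  0.    -0.075]
1.2 [-0.117  0.    -0.15 ]
2.4 [-0.231  0.    -0.302]
```

Call:
{"method": "arm_command", "body": {"increments": [{"xyz":[-0.117,0,-0.15],"twist":[0,-0.2,0]},{"xyz":[-0.117,0,-0.15],"twist":[0,-0.2,0]},{"xyz":[-0.117,0,-0.15],"twist":[0,-0.2,0]},{"xyz":[-0.117,0,-0.15],"twist":[0,-0.2,0]},{"xyz":[-0.117,0,-0.15],"twist":[0,-0.2,0]},{"xyz":[-0.117,0,-0.15],"twist":[0,-0.2,0]},{"xyz":[-0.117,0,-0.15],"twist":[0,-0.2,0]},{"xyz":[-0.117,0,-0.15],"twist":[0,-0.2,0]}]}}

```text
time_s: 6.25
eef_pos: [0.4951, 0.142, 0.1076]
ee_rot: [[0.065, -0.995, -0.076], [-0.64, -0.1, 0.762], [-0.766, -0.001, -0.643]]
contact_force: [1.0, 4.5, -0.9]
width: 0.226
```

Run:
```python
from h import *
p,r=st()
hinge=np.array([.5206,-.1236,.054]); h=r.T@(hinge-p); print("hinge in tool mm",(h*1000).round(1))
snap("top",3); crop("top",3,220,160,460,290,3,"pics/c3.png")
```

```text
t 6.25 pos [0.4951 0.142  0.1076] q [0.948, 0.461, -0.596, 0.491, -1.126, -1.204] w 0.226 F [ 1.   4.5 -0.9]
R [[0.065, -0.995, -0.076], [-0.64, -0.1, 0.762], [-0.766, -0.001, -0.643]]
hinge in tool mm [ 212.7    1.3 -169.9]
```

View pics/c3.png

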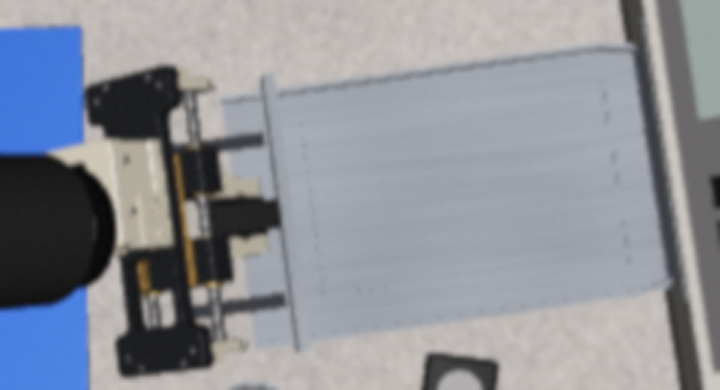

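Call:
{"method": "arm_command", "body": {"increments": [{"xyz":[-0.231,0,-0.302],"twist":[0,-0.4,0]},{"xyz":[-0.231,0,-0.302],"twist":[0,-0.4,0]},{"xyz":[-0.231,0,-0.302],"twist":[0,-0.4,0]},{"xyz":[-0.231,0,-0.302],"twist":[0,-0.4,0]},{"xyz":[-0.231,0,-0.302],"twist":[0,-0.4,0]},{"xyz":[-0.231,0,-0.302],"twist":[0,-0.4,0]},{"xyz":[-0.231,0,-0.302],"twist":[0,-0.4,0]},{"xyz":[-0.231,0,-0.302],"twist":[0,-0.4,0]}]}}

```text
time_s: 6.97
eef_pos: [0.4979, 0.1091, 0.1923]
ee_rot: [[0.036, -0.995, -0.093], [-0.355, -0.1, 0.93], [-0.934, 0.0, -0.356]]
contact_force: [3.2, 0.6, -1.8]
width: 0.221
```

```bash
cat >> h.py <<'E'
def hin(hinge=np.array([.5206,-.1236,.054])):
    p,r=st(); h=r.T@(hinge-p); print("hinge in tool mm",(h*1000).round(1),"tool pitch from u down",np.degrees(np.arctan2(-r[2,0],r[:,0]@U)).round(1))
E
python3 - <<'E'
from h import *
hin()
E
```

```text
t 6.97 pos [0.4979 0.1091 0.1923] q [0.795, 0.205, -0.526, 0.312, -1.1, -0.874] w 0.221 F [ 3.2  0.6 -1.8]
R [[0.036, -0.995, -0.093], [-0.355, -0.1, 0.93], [-0.934, 0.0, -0.356]]
hinge in tool mm [ 212.6    0.7 -169.2] tool pitch from u down 69.1
```

Call:
{"method": "arm_command", "body": {"increments": [{"xyz":[-0.231,0,-0.302],"twist":[0,-0.4,0]},{"xyz":[-0.231,0,-0.302],"twist":[0,-0.4,0]},{"xyz":[-0.231,0,-0.302],"twist":[0,-0.4,0]},{"xyz":[-0.231,0,-0.302],"twist":[0,-0.4,0]},{"xyz":[-0.231,0,-0.302],"twist":[0,-0.4,0]},{"xyz":[-0.231,0,-0.302],"twist":[0,-0.4,0]},{"xyz":[-0.231,0,-0.302],"twist":[0,-0.4,0]},{"xyz":[-0.231,0,-0.302],"twist":[0,-0.4,0]}]}}

```text
time_s: 7.63
eef_pos: [0.5036, 0.051, 0.2618]
ee_rot: [[0.003, -0.995, -0.1], [-0.029, -0.1, 0.995], [-1.0, -0.0, -0.029]]
contact_force: [2.6, -0.4, -2.3]
width: 0.225
```

Run:
```python
from h import *
hin()
```

```text
t 7.63 pos [0.5036 0.051  0.2618] q [0.51, 0.072, -0.349, 0.029, -1.162, -0.421] w 0.225 F [ 2.6 -0.4 -2.3]
R [[0.003, -0.995, -0.1], [-0.029, -0.1, 0.995], [-1.0, -0.0, -0.029]]
hinge in tool mm [ 212.8    0.6 -169.3] tool pitch from u down 88.3
```

Call:
{"method": "arm_command", "body": {"increments": [{"xyz":[-0.231,0,-0.302],"twist":[0,-0.4,0]},{"xyz":[-0.231,0,-0.302],"twist":[0,-0.4,0]},{"xyz":[-0.231,0,-0.302],"twist":[0,-0.4,0]},{"xyz":[-0.231,0,-0.302],"twist":[0,-0.4,0]},{"xyz":[-0.231,0,-0.302],"twist":[0,-0.4,0]},{"xyz":[-0.231,0,-0.302],"twist":[0,-0.4,0]},{"xyz":[-0.231,0,-0.302],"twist":[0,-0.4,0]},{"xyz":[-0.231,0,-0.302],"twist":[0,-0.4,0]}]}}

```text
time_s: 8.3
eef_pos: [0.5113, -0.0265, 0.3081]
ee_rot: [[-0.03, -0.995, -0.095], [0.3, -0.1, 0.949], [-0.953, -0.0, 0.302]]
contact_force: [2.0, -0.2, -1.5]
width: 0.221
```

Run:
```python
from h import *
hin()
snap("top",4)
```

```text
t 8.3 pos [ 0.5113 -0.0265  0.3081] q [0.097, 0.108, -0.097, -0.313, -1.376, 0.065] w 0.221 F [ 2.  -0.2 -1.5]
R [[-0.03, -0.995, -0.095], [0.3, -0.1, 0.949], [-0.953, -0.0, 0.302]]
hinge in tool mm [ 212.8    0.4 -169.7] tool pitch from u down 107.6
```

View pics/top4.png

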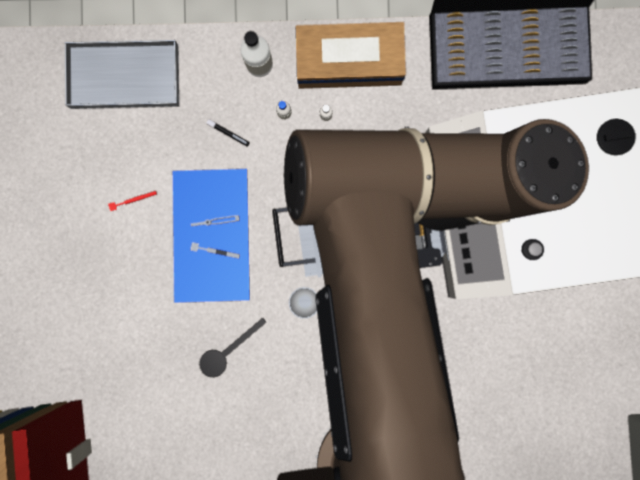

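Call:
{"method": "arm_command", "body": {"increments": [{"xyz":[-0.231,0,-0.302],"twist":[0,-0.4,0]},{"xyz":[-0.231,0,-0.302],"twist":[0,-0.4,0]},{"xyz":[-0.231,0,-0.302],"twist":[0,-0.4,0]},{"xyz":[-0.231,0,-0.302],"twist":[0,-0.4,0]},{"xyz":[-0.231,0,-0.302],"twist":[0,-0.4,0]},{"xyz":[-0.231,0,-0.302],"twist":[0,-0.4,0]},{"xyz":[-0.231,0,-0.302],"twist":[0,-0.4,0]},{"xyz":[-0.117,0,-0.15],"twist":[0,-0.2,0]}]}}

```text
time_s: 9.02
eef_pos: [0.5201, -0.1101, 0.3258]
ee_rot: [[-0.057, -0.995, -0.08], [0.579, -0.098, 0.809], [-0.813, 0.0, 0.582]]
contact_force: [2.0, 1.7, 3.3]
width: 0.226
```

Run:
```python
from h import *
hin()
```

```text
t 9.02 pos [ 0.5201 -0.1101  0.3258] q [-0.267, 0.267, 0.132, -0.578, -1.668, 0.377] w 0.226 F [2.  1.7 3.3]
R [[-0.057, -0.995, -0.08], [0.579, -0.098, 0.809], [-0.813, 0.0, 0.582]]
hinge in tool mm [ 213.2    0.7 -169.2] tool pitch from u down 125.6
```

Call:
{"method": "arm_command", "body": {"increments": [{"xyz":[-0.117,0,-0.15],"twist":[0,-0.2,0]},{"xyz":[-0.117,0,-0.15],"twist":[0,-0.2,0]},{"xyz":[-0.117,0,-0.15],"twist":[0,-0.2,0]},{"xyz":[-0.117,0,-0.15],"twist":[0,-0.2,0]},{"xyz":[-0.117,0,-0.15],"twist":[0,-0.2,0]},{"xyz":[-0.117,0,-0.15],"twist":[0,-0.2,0]},{"xyz":[-0.117,0,-0.15],"twist":[0,-0.2,0]},{"xyz":[-0.117,0,-0.15],"twist":[0,-0.2,0]}]}}

```text
time_s: 9.68
eef_pos: [0.5246, -0.1546, 0.3245]
ee_rot: [[-0.071, -0.995, -0.071], [0.705, -0.1, 0.702], [-0.706, 0.0, 0.709]]
contact_force: [2.0, -0.0, 1.8]
width: 0.223
```

Call:
{"method": "arm_command", "body": {"increments": [{"xyz":[-0.117,0,-0.15],"twist":[0,-0.2,0]},{"xyz":[-0.117,0,-0.15],"twist":[0,-0.2,0]},{"xyz":[-0.117,0,-0.15],"twist":[0,-0.2,0]},{"xyz":[-0.117,0,-0.15],"twist":[0,-0.2,0]},{"xyz":[-0.117,0,-0.15],"twist":[0,-0.2,0]},{"xyz":[-0.117,0,-0.15],"twist":[0,-0.2,0]},{"xyz":[-0.117,0,-0.15],"twist":[0,-0.2,0]}]}}

```text
time_s: 10.27
eef_pos: [0.5286, -0.1938, 0.3171]
ee_rot: [[-0.08, -0.995, -0.059], [0.8, -0.1, 0.592], [-0.595, 0.0, 0.804]]
contact_force: [1.1, -1.3, 2.1]
width: 0.227
```

Run:
```python
from h import *
hin()
snap("side",5)
```

```text
t 10.27 pos [ 0.5286 -0.1938  0.3171] q [-0.521, 0.488, 0.337, -0.782, -1.953, 0.522] w 0.227 F [ 1.1 -1.3  2.1]
R [[-0.08, -0.995, -0.059], [0.8, -0.1, 0.592], [-0.595, 0.0, 0.804]]
hinge in tool mm [ 213.3    0.9 -169.6] tool pitch from u down 143.5
```

View pics/side5.png

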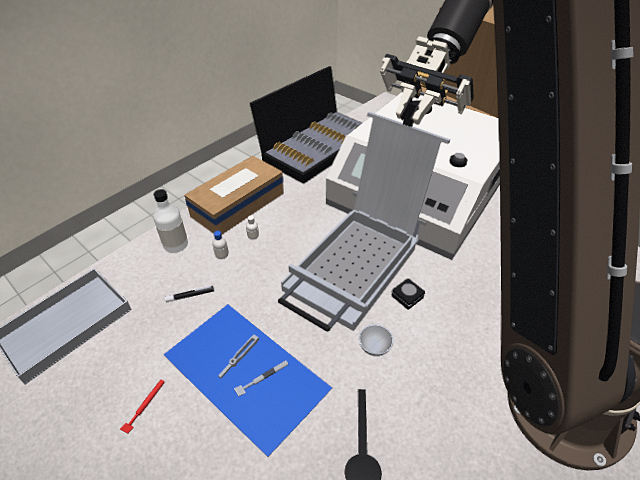

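Call:
{"method": "arm_command", "body": {"increments": [{"xyz":[-0.059,0,-0.075],"twist":[0,-0.1,0]},{"xyz":[-0.059,0,-0.075],"twist":[0,-0.1,0]},{"xyz":[-0.059,0,-0.075],"twist":[0,-0.1,0]},{"xyz":[-0.059,0,-0.075],"twist":[0,-0.1,0]},{"xyz":[-0.059,0,-0.075],"twist":[0,-0.1,0]},{"xyz":[-0.059,0,-0.075],"twist":[0,-0.1,0]},{"xyz":[-0.059,0,-0.075],"twist":[0,-0.1,0]},{"xyz":[-0.059,0,-0.075],"twist":[0,-0.1,0]}]}}

```text
time_s: 10.98
eef_pos: [0.5309, -0.2152, 0.3105]
ee_rot: [[-0.085, -0.995, -0.053], [0.846, -0.1, 0.524], [-0.526, -0.0, 0.85]]
contact_force: [2.2, -2.2, 5.2]
width: 0.228
```

Call:
{"method": "arm_command", "body": {"increments": [{"xyz":[-0.059,0,-0.075],"twist":[0,-0.1,0]},{"xyz":[-0.03,0,-0.037],"twist":[0,-0.05,0]},{"xyz":[0,0,0],"twist":[0,0,0]}]}}

```text
time_s: 11.23
eef_pos: [0.5313, -0.2193, 0.3089]
ee_rot: [[-0.086, -0.995, -0.051], [0.855, -0.1, 0.51], [-0.512, -0.0, 0.859]]
contact_force: [1.8, -0.8, 6.4]
width: 0.223
```

Run:
```python
from h import *
hin()
```

```text
t 11.23 pos [ 0.5313 -0.2193  0.3089] q [-0.581, 0.564, 0.399, -0.844, -2.036, 0.54] w 0.223 F [ 1.8 -0.8  6.4]
R [[-0.086, -0.995, -0.051], [0.855, -0.1, 0.51], [-0.512, -0.0, 0.859]]
hinge in tool mm [ 213.3    1.1 -169.7] tool pitch from u down 149.2
```

Call:
{"method": "arm_command", "body": {"increments": [{"xyz":[-0.03,0,-0.037],"twist":[0,-0.05,0]},{"xyz":[0,0,0],"twist":[0,0,0]}]}}

```text
time_s: 11.4
eef_pos: [0.5313, -0.2204, 0.3086]
ee_rot: [[-0.086, -0.995, -0.051], [0.857, -0.1, 0.505], [-0.508, -0.0, 0.861]]
contact_force: [1.1, 0.4, 5.9]
width: 0.225
```

Call:
{"method": "arm_command", "body": {"increments": [{"xyz":[0,0,0],"twist":[0,0,0]},{"xyz":[0,0,0],"twist":[0,0,0]},{"xyz":[0,0,0],"twist":[0,0,0]},{"xyz":[0,0,0],"twist":[0,0,0]},{"xyz":[0,0,0],"twist":[0,0,0]},{"xyz":[0,0,0],"twist":[0,0,0]}], "fingers": 0.5}}

```text
time_s: 11.9
eef_pos: [0.5313, -0.2202, 0.3082]
ee_rot: [[-0.086, -0.995, -0.051], [0.857, -0.1, 0.506], [-0.509, 0.0, 0.861]]
contact_force: [0.8, 0.5, 0.3]
width: 0.499
```

Run:
```python
from h import *
hin()
snap("side",6); crop("side",6,330,0,530,220,3,"pics/c6.png")
```

```text
t 11.9 pos [ 0.5313 -0.2202  0.3082] q [-0.583, 0.567, 0.401, -0.846, -2.039, 0.54] w 0.499 F [0.8 0.5 0.3]
R [[-0.086, -0.995, -0.051], [0.857, -0.1, 0.506], [-0.509, 0.0, 0.861]]
hinge in tool mm [ 213.     0.9 -169.4] tool pitch from u down 149.4
```

View pics/c6.png

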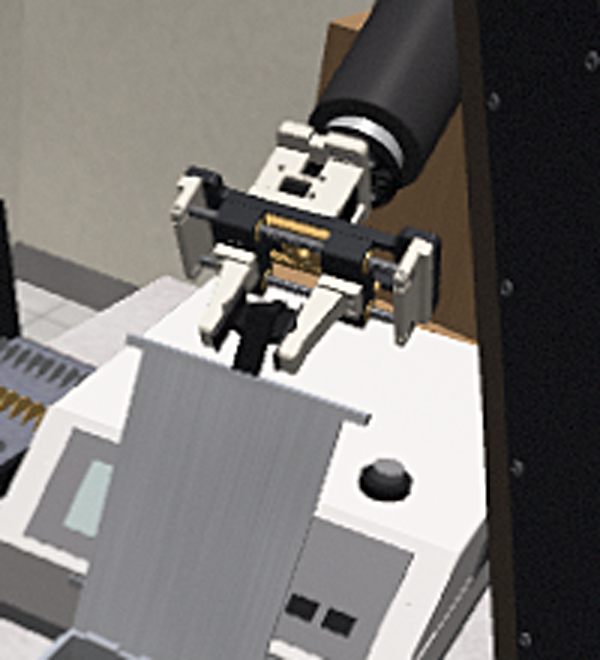

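Call:
{"method": "arm_command", "body": {"increments": [{"xyz":[-0.4,0,0],"twist":[0,0,0]},{"xyz":[-0.6,0,0],"twist":[0,0,0]},{"xyz":[-0.6,0,0],"twist":[0,0,0]},{"xyz":[-0.6,0,0],"twist":[0,0,0]},{"xyz":[-0.6,0,0],"twist":[0,0,0]},{"xyz":[0,0,0],"twist":[0,0,0]}]}}

```text
time_s: 12.45
eef_pos: [0.5385, -0.2948, 0.3521]
ee_rot: [[-0.084, -0.995, -0.051], [0.855, -0.098, 0.509], [-0.511, -0.001, 0.859]]
contact_force: [-0.5, 0.7, -0.0]
width: 0.501
```

Run:
```python
from h import *
hin()
plan([.5286,.32,.34],rot(90))
```

```text
t 12.45 pos [ 0.5385 -0.2948  0.3521] q [-0.661, 0.627, 0.615, -0.877, -2.195, 0.464] w 0.501 F [-0.5  0.7 -0. ]
R [[-0.084, -0.995, -0.051], [0.855, -0.098, 0.509], [-0.511, -0.001, 0.859]]
hinge in tool mm [ 300.4    1.2 -168.2] tool pitch from u down 149.3
t 12.45 pos [ 0.5385 -0.2948  0.3521] q [-0.661, 0.627, 0.615, -0.877, -2.195, 0.464] w 0.501 F [-0.5  0.7 -0. ]
R [[-0.084, -0.995, -0.051], [0.855, -0.098, 0.509], [-0.511, -0.001, 0.859]]
shift units [17.77 -1.69 10.09]
twist units [-0.01  9.88  0.01]
```

Call:
{"method": "arm_command", "body": {"increments": [{"xyz":[-0.25,0,0.43],"twist":[0,0,0]},{"xyz":[-0.25,0,0.43],"twist":[0,0,0]},{"xyz":[-0.25,0,0.43],"twist":[0,0,0]},{"xyz":[-0.25,0,0.43],"twist":[0,0,0]},{"xyz":[0,0,0],"twist":[0,0.6,0]},{"xyz":[0,0,0],"twist":[0,0.6,0]},{"xyz":[0,0,0],"twist":[0,0.6,0]},{"xyz":[0,0,0],"twist":[0,0.6,0]}]}}

```text
time_s: 13.12
eef_pos: [0.5385, -0.2918, 0.4106]
ee_rot: [[-0.07, -0.995, -0.071], [0.701, -0.1, 0.706], [-0.709, -0.0, 0.705]]
contact_force: [0.2, -0.1, 0.2]
width: 0.496
```

Call:
{"method": "arm_command", "body": {"increments": [{"xyz":[0,0,0],"twist":[0,0.6,0]},{"xyz":[0,0,0],"twist":[0,0.6,0]},{"xyz":[0,0,0],"twist":[0,0.6,0]},{"xyz":[0,0,0],"twist":[0,0.6,0]},{"xyz":[0,0,0],"twist":[0,0.6,0]},{"xyz":[0,0,0],"twist":[0,0.6,0]},{"xyz":[0,0,0],"twist":[0,0.6,0]},{"xyz":[0,0,0],"twist":[0,0.6,0]}]}}

```text
time_s: 13.78
eef_pos: [0.5385, -0.2915, 0.411]
ee_rot: [[-0.027, -0.995, -0.097], [0.275, -0.101, 0.956], [-0.961, -0.001, 0.276]]
contact_force: [0.0, 0.5, 0.4]
width: 0.5
```

Run:
```python
from h import *
hin()
plan([.5290,.32,.40],rot(90))
```

```text
t 13.78 pos [ 0.5385 -0.2915  0.411 ] q [-0.337, 0.304, 0.36, -0.257, -1.742, 0.409] w 0.5 F [0.  0.5 0.4]
R [[-0.027, -0.995, -0.097], [0.275, -0.101, 0.956], [-0.961, -0.001, 0.276]]
hinge in tool mm [389.7   1.1  63.8] tool pitch from u down 106.0
t 13.78 pos [ 0.5385 -0.2915  0.411 ] q [-0.337, 0.304, 0.36, -0.257, -1.742, 0.409] w 0.5 F [0.  0.5 0.4]
R [[-0.027, -0.995, -0.097], [0.275, -0.101, 0.956], [-0.961, -0.001, 0.276]]
shift units [ 5.96 -1.74 19.42]
twist units [0.02 2.67 0.  ]
```

Call:
{"method": "arm_command", "body": {"increments": [{"xyz":[0,0,0],"twist":[0,0.67,0]},{"xyz":[0,0,0],"twist":[0,0.67,0]},{"xyz":[0,0,0],"twist":[0,0.67,0]},{"xyz":[0,0,0],"twist":[0,0.67,0]},{"xyz":[0,0,0.5],"twist":[0,0,0]},{"xyz":[0,0,0.8],"twist":[0,0,0]},{"xyz":[0,-0.1,1.0],"twist":[0,0,0]},{"xyz":[0,-0.1,1.0],"twist":[0,0,0]}]}}

```text
time_s: 14.45
eef_pos: [0.5339, -0.1914, 0.4108]
ee_rot: [[-0.0, -0.995, -0.1], [0.002, -0.1, 0.995], [-1.0, 0.0, 0.002]]
contact_force: [1.1, 0.7, -0.4]
width: 0.5
```

Call:
{"method": "arm_command", "body": {"increments": [{"xyz":[0,-0.1,1.0],"twist":[0,0,0]},{"xyz":[0,-0.1,1.0],"twist":[0,0,0]},{"xyz":[0,-0.1,1.0],"twist":[0,0,0]},{"xyz":[0,-0.1,1.0],"twist":[0,0,0]},{"xyz":[0,-0.1,1.0],"twist":[0,0,0]},{"xyz":[0,-0.1,1.0],"twist":[0,0,0]},{"xyz":[0,-0.1,1.0],"twist":[0,0,0]},{"xyz":[0,-0.1,1.0],"twist":[0,0,0]}]}}

```text
time_s: 15.12
eef_pos: [0.5337, 0.0501, 0.4115]
ee_rot: [[0.0, -0.995, -0.101], [0.002, -0.101, 0.995], [-1.0, -0.0, 0.002]]
contact_force: [0.7, -0.9, 0.2]
width: 0.501
```

Call:
{"method": "arm_command", "body": {"increments": [{"xyz":[0,-0.1,1.0],"twist":[0,0,0]},{"xyz":[0.3,-0.1,1.0],"twist":[0,0,0]},{"xyz":[0.6,-0.1,1.0],"twist":[0,0,0]},{"xyz":[0.6,-0.1,1.0],"twist":[0,0,0]},{"xyz":[0.6,-0.1,1.0],"twist":[0,0,0]},{"xyz":[0.6,0,1.0],"twist":[0,0,0]},{"xyz":[0.6,0,1.0],"twist":[0,0,0]},{"xyz":[0,0,0],"twist":[0,0,0]}]}}

```text
time_s: 15.78
eef_pos: [0.526, 0.2626, 0.3081]
ee_rot: [[-0.006, -0.995, -0.103], [-0.0, -0.103, 0.995], [-1.0, 0.006, 0.0]]
contact_force: [-0.6, -0.8, 0.2]
width: 0.498
```

Run:
```python
from h import *
hin()
snap("top",7);
```

```text
t 15.78 pos [0.526  0.2626 0.3081] q [0.793, 0.188, -0.092, -0.004, -1.295, -0.689] w 0.498 F [-0.6 -0.8  0.2]
R [[-0.006, -0.995, -0.103], [-0.0, -0.103, 0.995], [-1.0, 0.006, 0.0]]
hinge in tool mm [ 254.3   43.8 -383.6] tool pitch from u down 90.0
```

View pics/top7.png

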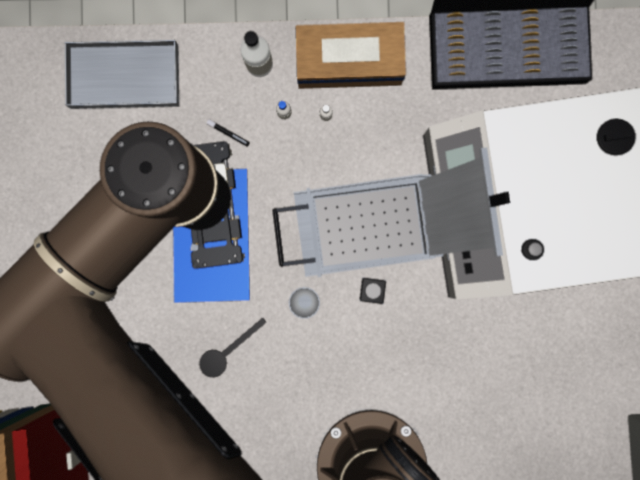

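Run:
```python
from h import *
s=snap("side",7); crop("side",7,150,280,350,460,3,"pics/c7.png")
az=np.radians(96.9); d=np.array([np.cos(az),np.sin(az),0]); 
T=np.array([.530,.325,0])-.005*d; y=np.array([np.cos(az+np.pi/2),np.sin(az+np.pi/2),0]); x=-Z; R=np.c_[x,y,np.cross(x,y)]
plan(T+.12*Z,R);
```

```text
t 15.88 pos [0.5275 0.26   0.3117] q [0.789, 0.184, -0.089, -0.002, -1.299, -0.686] w 0.499 F [ 0.4 -1.1  0.1]
R [[-0.002, -0.995, -0.103], [0.0, -0.103, 0.995], [-1.0, 0.002, 0.001]]
shift units [ 6.39 -0.32  1.98]
twist units [-0.17  0.01 -0.02]
```

View pics/side7.png

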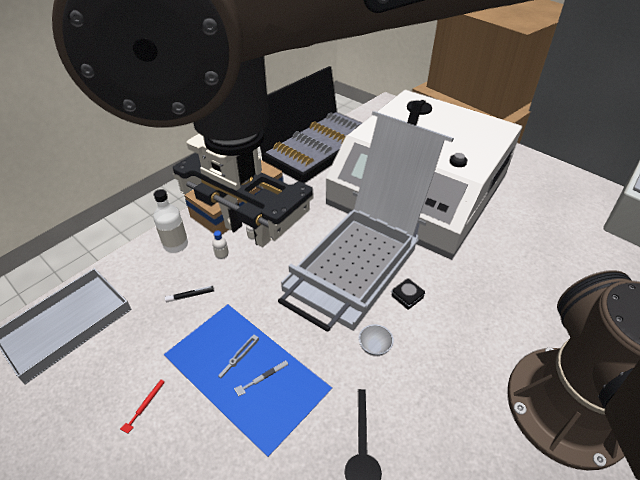

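Call:
{"method": "arm_command", "body": {"increments": [{"xyz":[0.5,0,0.4],"twist":[-0.17,0,0]},{"xyz":[0.9,0,0.4],"twist":[0,0,0]},{"xyz":[1.0,0,0.4],"twist":[0,0,0]},{"xyz":[1.0,0,0.4],"twist":[0,0,0]},{"xyz":[1.0,-0.1,0.38],"twist":[0,0,0]},{"xyz":[1.0,-0.1,0],"twist":[0,0,0]},{"xyz":[0.6,-0.12,0],"twist":[0,0,0]},{"xyz":[0.39,0,0],"twist":[0,0,0]}]}}

```text
time_s: 16.55
eef_pos: [0.5311, 0.3186, 0.1198]
ee_rot: [[-0.001, -0.993, -0.117], [0.001, -0.117, 0.993], [-1.0, 0.001, 0.001]]
contact_force: [0.9, -0.7, -0.2]
width: 0.501
```

Run:
```python
from h import *
az=np.radians(96.9); d=np.array([np.cos(az),np.sin(az),0]); 
T=np.array([.530,.325,0])-.005*d; y=np.array([np.cos(az+np.pi/2),np.sin(az+np.pi/2),0]); x=-Z; R=np.c_[x,y,np.cross(x,y)]
s=snap("side",8); crop("side",8,150,250,350,430,4,"pics/c8.png")
plan(T+.030*Z,R);
```

```text
t 16.6 pos [0.5304 0.3181 0.1184] q [0.854, 0.381, -0.282, -0.003, -0.91, -0.736] w 0.499 F [-1.1 -0.7 -1.5]
R [[-0.003, -0.993, -0.117], [-0.0, -0.117, 0.993], [-1.0, 0.003, 0.0]]
shift units [ 2.95 -0.02  0.06]
twist units [-0.03  0.   -0.03]
```

View pics/c8.png

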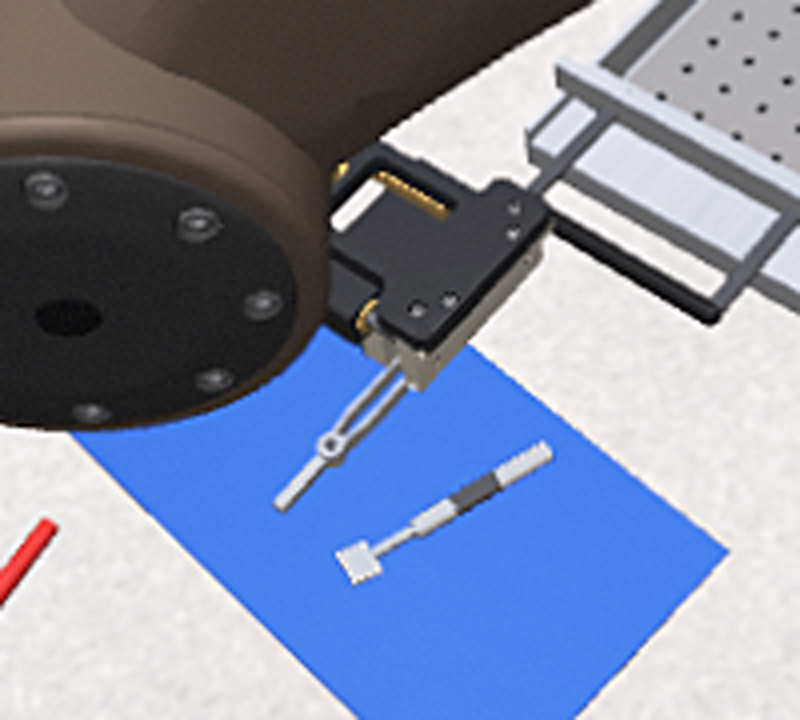

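Call:
{"method": "arm_command", "body": {"increments": [{"xyz":[0.5,0,0],"twist":[0,0,0]},{"xyz":[0.5,0,0.06],"twist":[0,0,0]},{"xyz":[0.5,0,0],"twist":[0,0,0]},{"xyz":[0.5,0,0],"twist":[0,0,0]},{"xyz":[0.4,0,0],"twist":[0,0,0]},{"xyz":[0.3,0,0],"twist":[0,0,0]},{"xyz":[0.2,0,0],"twist":[0,0,0]},{"xyz":[0,0,0],"twist":[0,0,0]}]}}

```text
time_s: 17.27
eef_pos: [0.5307, 0.3213, 0.0338]
ee_rot: [[-0.001, -0.993, -0.117], [0.001, -0.117, 0.993], [-1.0, 0.001, 0.001]]
contact_force: [0.2, -0.0, -0.5]
width: 0.497
```

Run:
```python
from h import *
st(); s=snap("side",9); crop("side",9,150,250,350,430,4,"pics/c9.png")
```

```text
t 17.27 pos [0.5307 0.3213 0.0338] q [0.858, 0.484, -0.353, -0.002, -0.734, -0.738] w 0.497 F [ 0.2 -0.  -0.5]
R [[-0.001, -0.993, -0.117], [0.001, -0.117, 0.993], [-1.0, 0.001, 0.001]]
```

View pics/c9.png

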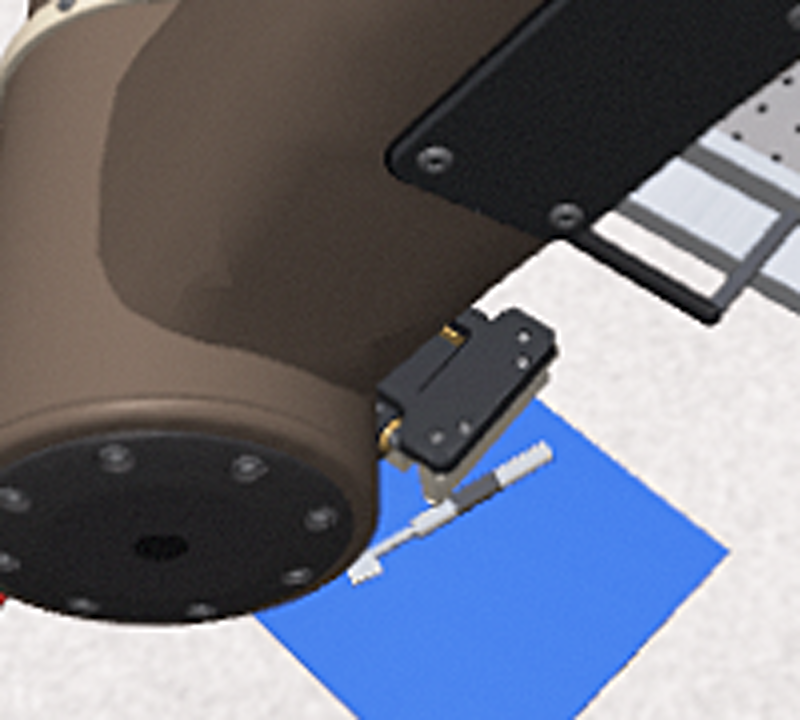

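Call:
{"method": "arm_command", "body": {"increments": [{"xyz":[0.13,0,0],"twist":[0,0,0]},{"xyz":[0,0,0],"twist":[0,0,0]}]}}

```text
time_s: 17.48
eef_pos: [0.531, 0.3219, 0.0307]
ee_rot: [[0.0, -0.993, -0.118], [0.003, -0.118, 0.993], [-1.0, -0.0, 0.003]]
contact_force: [-0.8, -0.0, 0.3]
width: 0.502
```

Call:
{"method": "arm_command", "body": {"increments": [{"xyz":[0,0,0],"twist":[0,0,0]},{"xyz":[0,0,0],"twist":[0,0,0]},{"xyz":[0,0,0],"twist":[0,0,0]},{"xyz":[0,0,0],"twist":[0,0,0]},{"xyz":[0,0,0],"twist":[0,0,0]},{"xyz":[0,0,0],"twist":[0,0,0]},{"xyz":[0,0,0],"twist":[0,0,0]},{"xyz":[0,0,0],"twist":[0,0,0]}], "fingers": 1}}

```text
time_s: 18.15
eef_pos: [0.5309, 0.3217, 0.0307]
ee_rot: [[-0.0, -0.993, -0.118], [0.002, -0.118, 0.993], [-1.0, -0.0, 0.002]]
contact_force: [0.0, 0.2, 1.9]
width: 0.148
```

Call:
{"method": "arm_command", "body": {"increments": [{"xyz":[-0.2,0,0],"twist":[0,0,0]},{"xyz":[-0.4,0,0],"twist":[0,0,0]},{"xyz":[-0.6,0,0],"twist":[0,0,0]},{"xyz":[-0.6,0,0],"twist":[0,0,0]},{"xyz":[-0.6,0,0],"twist":[0,0,0]},{"xyz":[-0.6,0,0],"twist":[0,0,0]},{"xyz":[-0.6,0,0],"twist":[0,0,0]},{"xyz":[-0.4,0,0],"twist":[0,0,0]}]}}

```text
time_s: 18.82
eef_pos: [0.5315, 0.3218, 0.1539]
ee_rot: [[0.002, -0.993, -0.118], [0.004, -0.118, 0.993], [-1.0, -0.003, 0.004]]
contact_force: [1.0, -0.3, -0.6]
width: 0.142
```

Run:
```python
from h import *
st(); s=snap("side",10); t=snap("top",10)
# cassette pose from handle bar in top
g=t["image"].max(2); m=np.zeros_like(g); m[195:275,268:320]=(g[195:275,268:320]<70)*255
n,l,sta,c=cv2.connectedComponentsWithStats(m)
for i in range(1,n):
    if sta[i,4]>100: ys,xs=np.where(l==i); r=cv2.minAreaRect(np.c_[xs,ys].astype(np.float32)); print(sta[i],plane(t,cv2.boxPoints(r),.04).round(4).tolist())
```

```text
t 18.82 pos [0.5315 0.3218 0.1539] q [0.858, 0.346, -0.243, -0.001, -0.977, -0.739] w 0.142 F [ 1.  -0.3 -0.6]
R [[0.002, -0.993, -0.118], [0.004, -0.118, 0.993], [-1.0, -0.003, 0.004]]
[273 206  41  60 315] [[0.5482, 0.1962, 0.04], [0.5555, 0.1239, 0.04], [0.4349, 0.1117, 0.04], [0.4278, 0.1836, 0.04]]
```

View pics/side10.png

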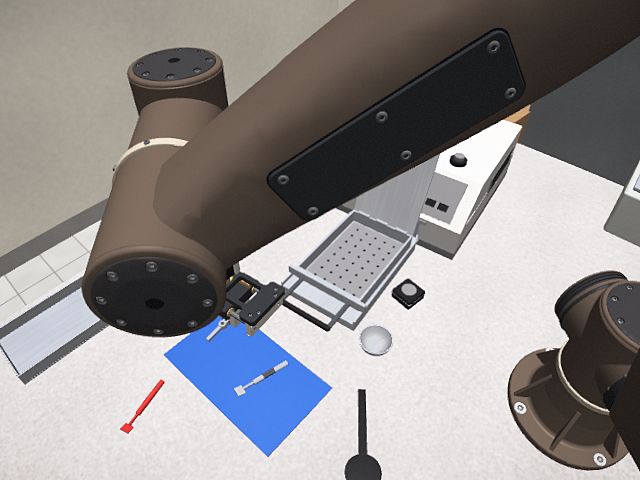

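View pics/top10.png

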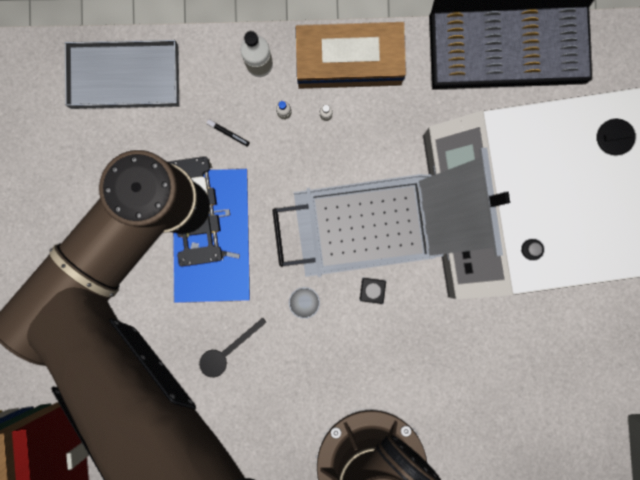

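Run:
```python
from h import *
plan([.538,.001,.12],rot(90))
```

```text
t 18.92 pos [0.5321 0.3224 0.1543] q [0.858, 0.346, -0.242, -0.001, -0.976, -0.739] w 0.144 F [ 0.1  0.6 -0.5]
R [[0.004, -0.993, -0.118], [0.006, -0.118, 0.993], [-1.0, -0.004, 0.005]]
shift units [  1.08   1.07 -10.67]
twist units [0.18 0.05 0.04]
```

Call:
{"method": "arm_command", "body": {"increments": [{"xyz":[0,0.1,-0.3],"twist":[0.18,0.05,0]},{"xyz":[0,0.1,-0.6],"twist":[0,0,0]},{"xyz":[0,0.1,-0.9],"twist":[0,0,0]},{"xyz":[0,0.1,-0.9],"twist":[0,0,0]},{"xyz":[0,0.1,-0.9],"twist":[0,0,0]},{"xyz":[0,0.1,-0.9],"twist":[0,0,0]},{"xyz":[0,0.1,-0.9],"twist":[0,0,0]},{"xyz":[0,0.1,-0.9],"twist":[0,0,0]}]}}

```text
time_s: 19.58
eef_pos: [0.5244, 0.1281, 0.1501]
ee_rot: [[-0.002, -0.995, -0.098], [-0.004, -0.098, 0.995], [-1.0, 0.002, -0.004]]
contact_force: [0.7, -0.1, -1.0]
width: 0.142
```

Call:
{"method": "arm_command", "body": {"increments": [{"xyz":[0,0.1,-0.9],"twist":[0,0,0]},{"xyz":[0,0.1,-0.9],"twist":[0,0,0]},{"xyz":[0.1,0,-0.9],"twist":[0,0,0]},{"xyz":[0.2,0,-0.7],"twist":[0,0,0]},{"xyz":[0.3,0,-0.5],"twist":[0,0,0]},{"xyz":[0.3,0,-0.3],"twist":[0,0,0]},{"xyz":[0.2,0,0],"twist":[0,0,0]},{"xyz":[0,0,0],"twist":[0,0,0]}]}}

```text
time_s: 20.25
eef_pos: [0.5308, 0.0038, 0.1165]
ee_rot: [[-0.003, -0.995, -0.097], [-0.004, -0.097, 0.995], [-1.0, 0.004, -0.004]]
contact_force: [-1.0, 0.4, 0.3]
width: 0.138
```

Run:
```python
from h import *
plan([.538,.001,.0515],rot(90))
s=snap("side",11);  crop("side",11,240,180,440,350,4,"pics/c11.png")
```

```text
t 20.25 pos [0.5308 0.0038 0.1165] q [0.379, 0.256, -0.481, 0.004, -0.838, -0.284] w 0.138 F [-1.   0.4  0.3]
R [[-0.003, -0.995, -0.097], [-0.004, -0.097, 0.995], [-1.0, 0.004, -0.004]]
shift units [ 2.17 -0.24 -0.11]
twist units [-0.02 -0.04 -0.03]
```

View pics/side11.png

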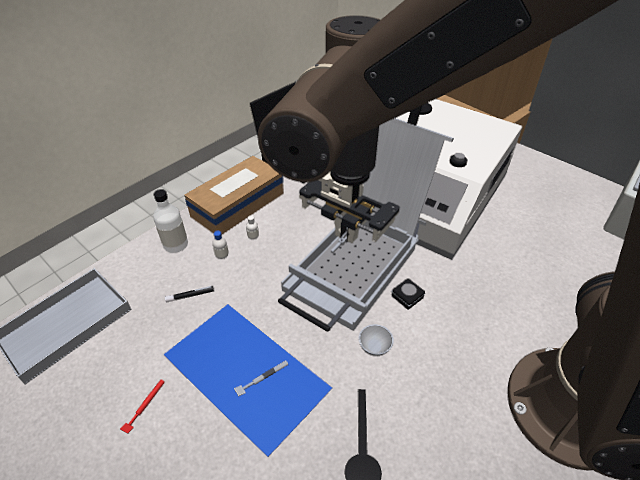

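Needle holder is held over the tray; the forearm and wrist clear the lid. The retractor is still at (262,377). Lowering.

Call:
{"method": "arm_command", "body": {"increments": [{"xyz":[0.3,-0.12,-0.05],"twist":[0,0,0]},{"xyz":[0.4,-0.12,-0.06],"twist":[0,0,0]},{"xyz":[0.4,0,0],"twist":[0,0,0]},{"xyz":[0.4,0,0],"twist":[0,0,0]},{"xyz":[0.3,0,0],"twist":[0,0,0]},{"xyz":[0.15,0,0],"twist":[0,0,0]},{"xyz":[0.1,0,0],"twist":[0,0,0]},{"xyz":[0,0,0],"twist":[0,0,0]}]}}

```text
time_s: 20.97
eef_pos: [0.5398, 0.0023, 0.0565]
ee_rot: [[-0.0, -0.995, -0.099], [-0.003, -0.099, 0.995], [-1.0, 0.001, -0.003]]
contact_force: [-0.6, 0.1, -0.3]
width: 0.142
```

Run:
```python
from h import *
plan([.538,.001,.0515],rot(90))
s=snap("side",12);  crop("side",12,260,170,440,330,4,"pics/c12.png")
```

```text
t 20.97 pos [0.5398 0.0023 0.0565] q [0.37, 0.349, -0.523, 0.005, -0.7, -0.274] w 0.142 F [-0.6  0.1 -0.3]
R [[-0.0, -0.995, -0.099], [-0.003, -0.099, 0.995], [-1.0, 0.001, -0.003]]
shift units [ 0.17  0.06 -0.04]
twist units [ 0.   -0.03 -0.01]
```

View pics/c12.png

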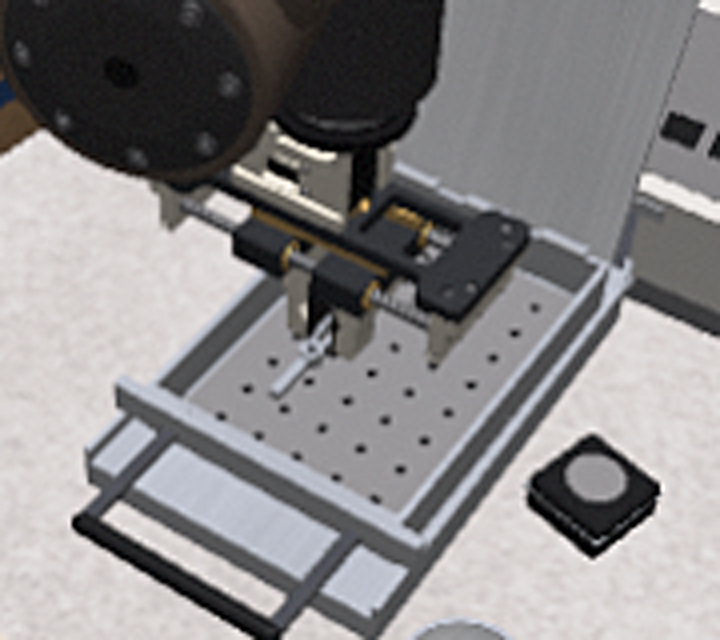

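Call:
{"method": "arm_command", "body": {"increments": [{"xyz":[0.08,0,0],"twist":[0,0,0]},{"xyz":[0.06,0,0],"twist":[0,0,0]},{"xyz":[0,0,0],"twist":[0,0,0]}]}}

```text
time_s: 21.27
eef_pos: [0.5399, 0.0021, 0.0528]
ee_rot: [[0.001, -0.995, -0.099], [-0.003, -0.099, 0.995], [-1.0, -0.0, -0.003]]
contact_force: [0.8, -0.2, -1.1]
width: 0.143
```

Call:
{"method": "arm_command", "body": {"increments": [{"xyz":[0.03,0,0],"twist":[0,0,0]},{"xyz":[0.03,0,0],"twist":[0,0,0]},{"xyz":[0,0,0],"twist":[0,0,0]}]}}

```text
time_s: 21.52
eef_pos: [0.5399, 0.0021, 0.051]
ee_rot: [[0.0, -0.995, -0.099], [-0.003, -0.099, 0.995], [-1.0, -0.0, -0.003]]
contact_force: [-0.5, -0.1, -0.5]
width: 0.142
```

Call:
{"method": "arm_command", "body": {"increments": [{"xyz":[0,0,0],"twist":[0,0,0]},{"xyz":[0,0,0],"twist":[0,0,0]},{"xyz":[0,0,0],"twist":[0,0,0]},{"xyz":[0,0,0],"twist":[0,0,0]}], "fingers": 0.67}}

```text
time_s: 21.85
eef_pos: [0.54, 0.0021, 0.0511]
ee_rot: [[0.001, -0.995, -0.099], [-0.003, -0.099, 0.995], [-1.0, -0.0, -0.003]]
contact_force: [-0.5, 0.9, -0.0]
width: 0.32
```

Call:
{"method": "arm_command", "body": {"increments": [{"xyz":[-0.2,0,0],"twist":[0,0,0]},{"xyz":[-0.4,0,0],"twist":[0,0,0]},{"xyz":[-0.6,0,0],"twist":[0,0,0]},{"xyz":[-0.8,0,0],"twist":[0,0,0]},{"xyz":[-0.9,0,0],"twist":[0,0,0]},{"xyz":[-0.5,0,0.5],"twist":[0,0,0]},{"xyz":[-0.3,0,0.8],"twist":[0,0,0]},{"xyz":[0,0,1.0],"twist":[0,0,0]}]}}

```text
time_s: 22.52
eef_pos: [0.5342, 0.0713, 0.165]
ee_rot: [[0.005, -0.995, -0.097], [-0.001, -0.097, 0.995], [-1.0, -0.005, -0.002]]
contact_force: [1.3, -0.5, 0.3]
width: 0.332
```

Call:
{"method": "arm_command", "body": {"increments": [{"xyz":[0,0.1,1.0],"twist":[0,0,0]},{"xyz":[0,0.1,1.0],"twist":[0,0,0]},{"xyz":[0,0.1,1.0],"twist":[0,0,0]},{"xyz":[0,0.1,1.0],"twist":[0,0,0]},{"xyz":[0,0.1,1.0],"twist":[0,0,0]},{"xyz":[0,0.1,1.0],"twist":[0,0,0]},{"xyz":[0,0.1,0.6],"twist":[0,0,0]},{"xyz":[0,0,0],"twist":[0,0,0]}]}}

```text
time_s: 23.18
eef_pos: [0.4921, 0.2693, 0.1617]
ee_rot: [[0.001, -0.995, -0.102], [-0.002, -0.102, 0.995], [-1.0, -0.001, -0.002]]
contact_force: [0.6, -0.7, 0.2]
width: 0.33
```

Run:
```python
from h import *
st()
s=snap("side",13);t=snap("top",13); crop("top",13,160,160,440,310,2.8,"pics/c13.png")
```

```text
t 23.18 pos [0.4921 0.2693 0.1617] q [0.851, 0.249, -0.366, 0.003, -0.956, -0.751] w 0.33 F [ 0.6 -0.7  0.2]
R [[0.001, -0.995, -0.102], [-0.002, -0.102, 0.995], [-1.0, -0.001, -0.002]]
```

View pics/side13.png

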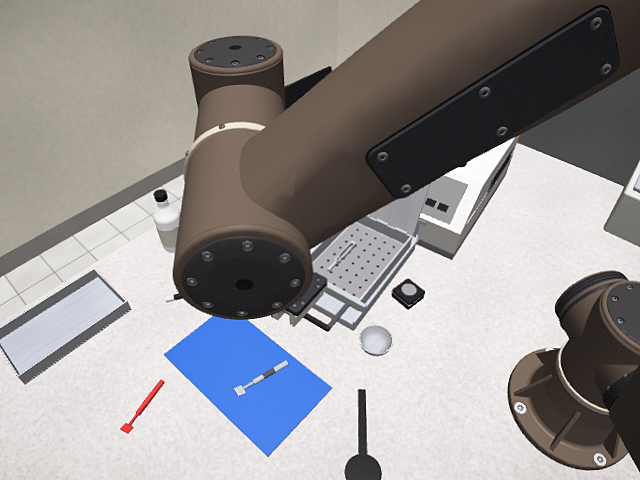

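View pics/c13.png

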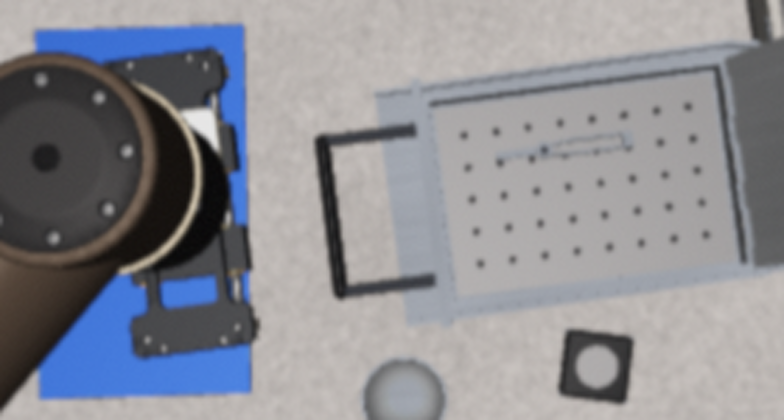

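Run:
```python
from h import *
s=load("side",13)
im=s["image"].astype(int); m=((im[...,2]-im[...,0])<45).astype(np.uint8); k=np.zeros_like(m); k[355:400,228:295]=m[355:400,228:295]
n,l,stt,c=cv2.connectedComponentsWithStats(k); i=1+stt[1:,4].argmax(); ys,xs=np.where(l==i); P=plane(s,np.c_[xs,ys],.009)[:,:2].astype(np.float32)
print(stt[i],cv2.minAreaRect(P))
az=np.radians(76.5); d=np.array([np.cos(az),np.sin(az),0]); 
T=np.array([.4638,.3263,0])-.008*d; y=np.array([np.cos(az+np.pi/2),np.sin(az+np.pi/2),0]); x=-Z; R=np.c_[x,y,np.cross(x,y)]
print(T);plan(T+.11*Z,R);
```

```text
[234 361  54  35 292] ((0.4640713036060333, 0.32690224051475525), (0.10843672603368759, 0.018393943086266518), 73.97789764404297)
[0.46193244 0.31852104 0.        ]
t 23.28 pos [0.4922 0.2666 0.1614] q [0.848, 0.248, -0.368, 0.003, -0.957, -0.749] w 0.33 F [-0.2  0.4  0.1]
R [[0.0, -0.995, -0.1], [-0.003, -0.1, 0.995], [-1.0, 0.0, -0.003]]
shift units [1.71 0.83 1.83]
twist units [ 3.21 -0.03  0.  ]
```

Call:
{"method": "arm_command", "body": {"increments": [{"xyz":[0.3,0.2,0.4],"twist":[0,0,0]},{"xyz":[0.4,0.2,0.5],"twist":[0,0,0]},{"xyz":[0.5,0.2,0.5],"twist":[0,0,0]},{"xyz":[0.5,0.23,0.43],"twist":[0,0,0]},{"xyz":[0,0,0],"twist":[0.8,0,0]},{"xyz":[0,0,0],"twist":[0.8,0,0]},{"xyz":[0,0,0],"twist":[0.8,0,0]},{"xyz":[0,0,0],"twist":[0.8,0,0]}]}}

```text
time_s: 23.95
eef_pos: [0.4622, 0.3173, 0.1096]
ee_rot: [[-0.0, -0.971, 0.239], [-0.004, 0.239, 0.971], [-1.0, -0.001, -0.004]]
contact_force: [0.6, 1.6, -0.0]
width: 0.333
```

Call:
{"method": "arm_command", "body": {"increments": [{"xyz":[0,0,0],"twist":[0,0,0]}]}}

```text
time_s: 24.03
eef_pos: [0.4623, 0.3173, 0.1097]
ee_rot: [[-0.0, -0.971, 0.239], [-0.003, 0.239, 0.971], [-1.0, -0.001, -0.003]]
contact_force: [0.0, -0.4, 0.9]
width: 0.33
```

Run:
```python
from h import *
az=np.radians(76.5); d=np.array([np.cos(az),np.sin(az),0]); 
T=np.array([.4638,.3263,0])-.008*d; y=np.array([np.cos(az+np.pi/2),np.sin(az+np.pi/2),0]); x=-Z; R=np.c_[x,y,np.cross(x,y)]
plan(T+.03*Z,R); snap("side",14); crop("side",14,150,250,350,430,4,"pics/c14.png")
```

```text
t 24.03 pos [0.4623 0.3173 0.1097] q [0.952, 0.308, -0.424, 0.003, -0.842, -1.195] w 0.33 F [ 0.  -0.4  0.9]
R [[-0.0, -0.971, 0.239], [-0.003, 0.239, 0.971], [-1.0, -0.001, -0.003]]
shift units [2.66 0.02 0.04]
twist units [-0.05 -0.03  0.01]
```

View pics/c14.png

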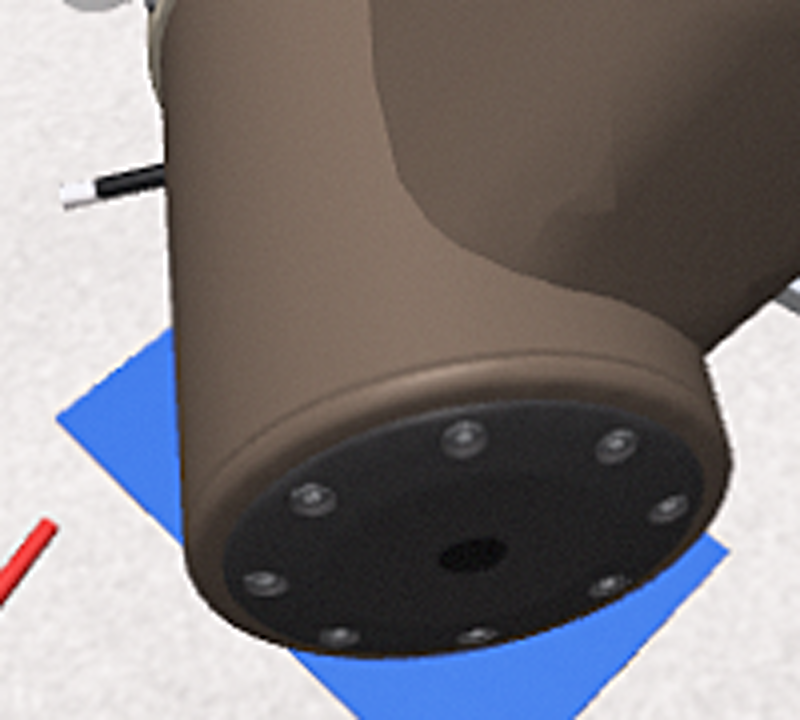

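Call:
{"method": "arm_command", "body": {"increments": [{"xyz":[0.5,0,0],"twist":[0,0,0]},{"xyz":[0.5,0,0.04],"twist":[0,0,0]},{"xyz":[0.5,0,0],"twist":[0,0,0]},{"xyz":[0.4,0,0],"twist":[0,0,0]},{"xyz":[0.3,0,0],"twist":[0,0,0]},{"xyz":[0.3,0,0],"twist":[0,0,0]},{"xyz":[0.1,0,0],"twist":[0,0,0]},{"xyz":[0,0,0],"twist":[0,0,0]}]}}

```text
time_s: 24.75
eef_pos: [0.4625, 0.3186, 0.0313]
ee_rot: [[-0.0, -0.972, 0.233], [-0.004, 0.233, 0.972], [-1.0, -0.001, -0.004]]
contact_force: [-0.4, -0.2, 0.6]
width: 0.327
```

Call:
{"method": "arm_command", "body": {"increments": [{"xyz":[0.04,0,0],"twist":[0,0,0]},{"xyz":[0,0,0],"twist":[0,0,0]}]}}

```text
time_s: 24.92
eef_pos: [0.4629, 0.3192, 0.0312]
ee_rot: [[0.001, -0.972, 0.234], [-0.003, 0.234, 0.972], [-1.0, -0.001, -0.002]]
contact_force: [-0.1, -0.5, 0.5]
width: 0.33
```

Call:
{"method": "arm_command", "body": {"increments": [{"xyz":[0,0,0],"twist":[0,0,0]},{"xyz":[0,0,0],"twist":[0,0,0]},{"xyz":[0,0,0],"twist":[0,0,0]},{"xyz":[0,0,0],"twist":[0,0,0]},{"xyz":[0,0,0],"twist":[0,0,0]},{"xyz":[0,0,0],"twist":[0,0,0]},{"xyz":[0,0,0],"twist":[0,0,0]}], "fingers": 1}}

```text
time_s: 25.5
eef_pos: [0.4628, 0.3191, 0.0311]
ee_rot: [[0.001, -0.972, 0.234], [-0.003, 0.234, 0.972], [-1.0, -0.001, -0.003]]
contact_force: [-1.1, -0.5, 4.5]
width: 0.095
```

Call:
{"method": "arm_command", "body": {"increments": [{"xyz":[-0.2,0,0],"twist":[0,0,0]},{"xyz":[-0.4,0,0],"twist":[0,0,0]},{"xyz":[-0.6,0,0],"twist":[0,0,0]},{"xyz":[-0.6,0,0],"twist":[0,0,0]},{"xyz":[-0.6,0,0],"twist":[0,0,0]},{"xyz":[-0.6,0,0],"twist":[0,0,0]},{"xyz":[-0.6,0,0],"twist":[0,0,0]},{"xyz":[-0.4,0,0],"twist":[0,0,0]}]}}

```text
time_s: 26.17
eef_pos: [0.4629, 0.3196, 0.1529]
ee_rot: [[0.001, -0.972, 0.234], [-0.002, 0.234, 0.972], [-1.0, -0.002, -0.001]]
contact_force: [-0.1, 0.9, -0.3]
width: 0.101
```

Run:
```python
from h import *
O=np.array([.509,-.009,0]); T=O-.010*U-.030*Y; T=T+.008*U+np.array([0,0,.12]); print(T)
plan(T,rot(90)); t=snap("top",15); snap("side",15)
```

```text
[ 0.47894969 -0.00998948  0.12      ]
t 26.17 pos [0.4629 0.3196 0.1529] q [0.954, 0.26, -0.374, 0.003, -0.937, -1.191] w 0.101 F [-0.1  0.9 -0.3]
R [[0.001, -0.972, 0.234], [-0.002, 0.234, 0.972], [-1.0, -0.002, -0.001]]
shift units [  1.12  -3.09 -10.56]
twist units [-3.2  -0.02  0.02]
```

View pics/top15.png

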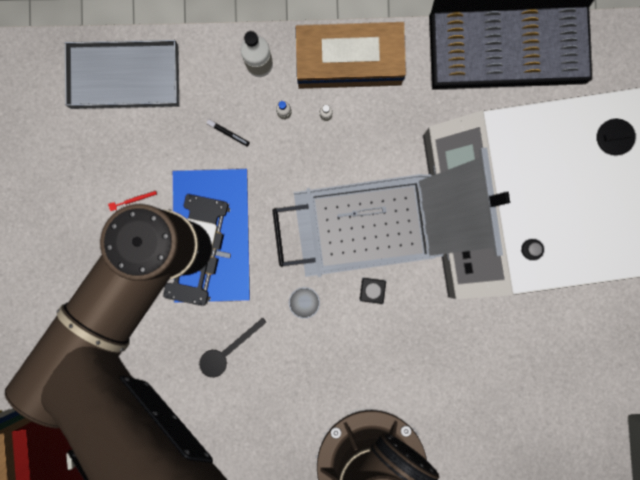

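Call:
{"method": "arm_command", "body": {"increments": [{"xyz":[0,0,0],"twist":[-0.8,0,0]},{"xyz":[0,0,0],"twist":[-0.8,0,0]},{"xyz":[0,0,0],"twist":[-0.8,0,0]},{"xyz":[0,0,0],"twist":[-0.8,0,0]},{"xyz":[0,0.05,-0.5],"twist":[0,0,0]},{"xyz":[0,0.05,-0.9],"twist":[0,0,0]},{"xyz":[0,0.05,-0.9],"twist":[0,0,0]},{"xyz":[0,0.05,-0.9],"twist":[0,0,0]}]}}

```text
time_s: 26.93
eef_pos: [0.4654, 0.2215, 0.1502]
ee_rot: [[-0.001, -0.995, -0.098], [-0.004, -0.098, 0.995], [-1.0, 0.001, -0.004]]
contact_force: [0.7, 0.0, -0.3]
width: 0.094
```

Call:
{"method": "arm_command", "body": {"increments": [{"xyz":[0,0.05,-0.9],"twist":[0,0,0]},{"xyz":[0,0.05,-0.9],"twist":[0,0,0]},{"xyz":[0,0.05,-0.9],"twist":[0,0,0]},{"xyz":[0,0.05,-0.9],"twist":[0,0,0]},{"xyz":[0,0.05,-0.9],"twist":[0,0,0]},{"xyz":[0,0.05,-0.9],"twist":[0,0,0]},{"xyz":[0,0,-0.7],"twist":[0,0,0]},{"xyz":[0,0,-0.5],"twist":[0,0,0]}]}}

```text
time_s: 27.6
eef_pos: [0.4757, 0.0229, 0.1511]
ee_rot: [[-0.001, -0.995, -0.096], [-0.003, -0.096, 0.995], [-1.0, 0.001, -0.003]]
contact_force: [0.3, 0.1, -0.1]
width: 0.098
```

Run:
```python
from h import *
plan([.479,-.010,.052],rot(90))
s=snap("side",16);  crop("side",16,240,180,440,350,4,"pics/c16.png")
```

```text
t 27.6 pos [0.4757 0.0229 0.1511] q [0.465, 0.126, -0.555, 0.003, -0.892, -0.371] w 0.098 F [ 0.3  0.1 -0.1]
R [[-0.001, -0.995, -0.096], [-0.003, -0.096, 0.995], [-1.0, 0.001, -0.003]]
shift units [ 3.31 -0.01 -1.09]
twist units [-0.03 -0.03 -0.01]
```

View pics/c16.png

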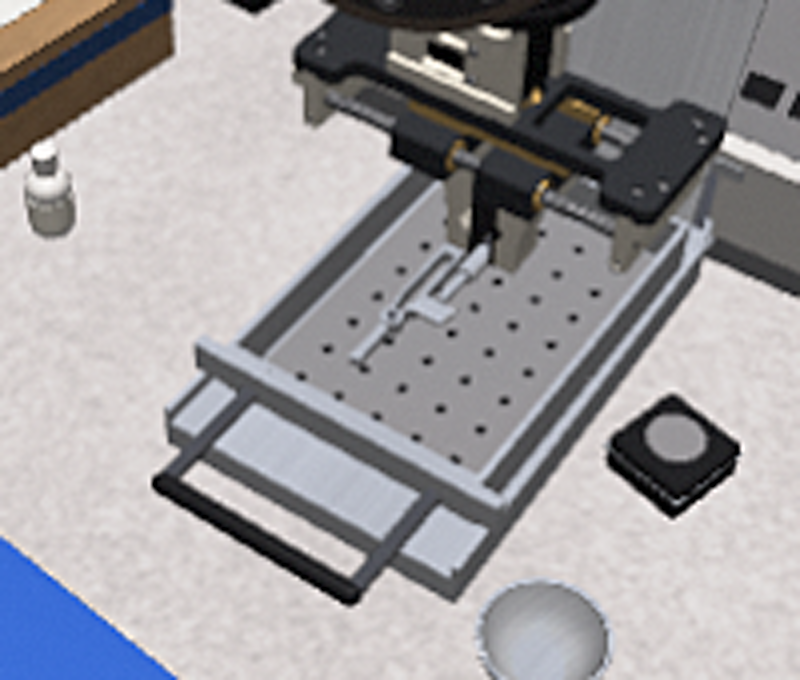

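Call:
{"method": "arm_command", "body": {"increments": [{"xyz":[0,0,-0.4],"twist":[0,0,0]},{"xyz":[0.2,0,-0.4],"twist":[0,0,0]},{"xyz":[0.5,0,-0.29],"twist":[0,0,0]},{"xyz":[0.6,0,0],"twist":[0,0,0]},{"xyz":[0.6,0,0],"twist":[0,0,0]},{"xyz":[0.6,0,0],"twist":[0,0,0]},{"xyz":[0.3,0,0],"twist":[0,0,0]},{"xyz":[0.2,0,0],"twist":[0,0,0]}]}}

```text
time_s: 28.32
eef_pos: [0.4789, -0.008, 0.0604]
ee_rot: [[-0.002, -0.995, -0.098], [-0.004, -0.098, 0.995], [-1.0, 0.003, -0.004]]
contact_force: [0.7, -1.3, 0.4]
width: 0.096
```

Call:
{"method": "arm_command", "body": {"increments": [{"xyz":[0.1,0,0],"twist":[0,0,0]},{"xyz":[0.1,0,0],"twist":[0,0,0]},{"xyz":[0,0,0],"twist":[0,0,0]}]}}

```text
time_s: 28.57
eef_pos: [0.4802, -0.0074, 0.0559]
ee_rot: [[0.001, -0.995, -0.099], [-0.003, -0.099, 0.995], [-1.0, -0.0, -0.003]]
contact_force: [-0.4, 0.2, 0.4]
width: 0.098
```

Run:
```python
from h import *
plan([.479,-.010,.0515],rot(90))
```

```text
t 28.57 pos [ 0.4802 -0.0074  0.0559] q [0.398, 0.27, -0.655, 0.005, -0.646, -0.303] w 0.098 F [-0.4  0.2  0.4]
R [[0.001, -0.995, -0.099], [-0.003, -0.099, 0.995], [-1.0, -0.0, -0.003]]
shift units [ 0.15  0.05 -0.08]
twist units [-0.   -0.03  0.  ]
```

Call:
{"method": "arm_command", "body": {"increments": [{"xyz":[0.08,0,0],"twist":[0,0,0]},{"xyz":[0.08,0,0],"twist":[0,0,0]},{"xyz":[0,0,0],"twist":[0,0,0]}]}}

```text
time_s: 28.82
eef_pos: [0.4803, -0.0074, 0.0511]
ee_rot: [[0.001, -0.995, -0.099], [-0.003, -0.099, 0.995], [-1.0, -0.001, -0.003]]
contact_force: [0.1, 0.0, -0.6]
width: 0.097
```

Release and rise, then look.

Call:
{"method": "arm_command", "body": {"increments": [{"xyz":[0,0,0],"twist":[0,0,0]},{"xyz":[0,0,0],"twist":[0,0,0]},{"xyz":[0,0,0],"twist":[0,0,0]},{"xyz":[0,0,0],"twist":[0,0,0]}], "fingers": 0.7}}

```text
time_s: 29.15
eef_pos: [0.4801, -0.0075, 0.0511]
ee_rot: [[0.001, -0.995, -0.099], [-0.003, -0.099, 0.995], [-1.0, -0.0, -0.003]]
contact_force: [-0.5, -0.4, -0.1]
width: 0.288
```

Call:
{"method": "arm_command", "body": {"increments": [{"xyz":[-0.2,0,0],"twist":[0,0,0]},{"xyz":[-0.4,0,0],"twist":[0,0,0]},{"xyz":[-0.6,0,0],"twist":[0,0,0]},{"xyz":[-0.8,0,0],"twist":[0,0,0]},{"xyz":[-0.9,0,0.2],"twist":[0,0,0]},{"xyz":[-1.0,0,0.5],"twist":[0,0,0]},{"xyz":[-1.0,0,0.5],"twist":[0,0,0]},{"xyz":[-1.0,0,0.5],"twist":[0,0,0]}]}}

```text
time_s: 29.82
eef_pos: [0.4744, 0.0439, 0.2299]
ee_rot: [[0.001, -0.995, -0.098], [-0.003, -0.098, 0.995], [-1.0, -0.0, -0.003]]
contact_force: [0.7, 0.6, -0.4]
width: 0.304
```

Call:
{"method": "arm_command", "body": {"increments": [{"xyz":[-1.0,0,0.7],"twist":[0,0,0]},{"xyz":[-1.0,0,0.7],"twist":[0,0,0]},{"xyz":[-1.0,0,0.7],"twist":[0,0,0]},{"xyz":[-1.0,0,0.7],"twist":[0,0,0]},{"xyz":[-1.0,0,0.7],"twist":[0,0,0]},{"xyz":[-1.0,0,0.3],"twist":[0,0,0]},{"xyz":[0,0,0],"twist":[0,0,0]}]}}

```text
time_s: 30.4
eef_pos: [0.4649, 0.1596, 0.414]
ee_rot: [[0.008, -0.995, -0.101], [0.001, -0.101, 0.995], [-1.0, -0.008, 0.0]]
contact_force: [0.4, 0.7, 1.1]
width: 0.301
```

Run:
```python
from h import *
st()
s=snap("side",17);t=snap("top",17); crop("top",17,260,160,460,290,4,"pics/c17.png")
```

```text
t 30.4 pos [0.4649 0.1596 0.414 ] q [0.735, -0.022, -0.095, 0.005, -1.49, -0.635] w 0.301 F [0.4 0.7 1.1]
R [[0.008, -0.995, -0.101], [0.001, -0.101, 0.995], [-1.0, -0.008, 0.0]]
```

View pics/side17.png

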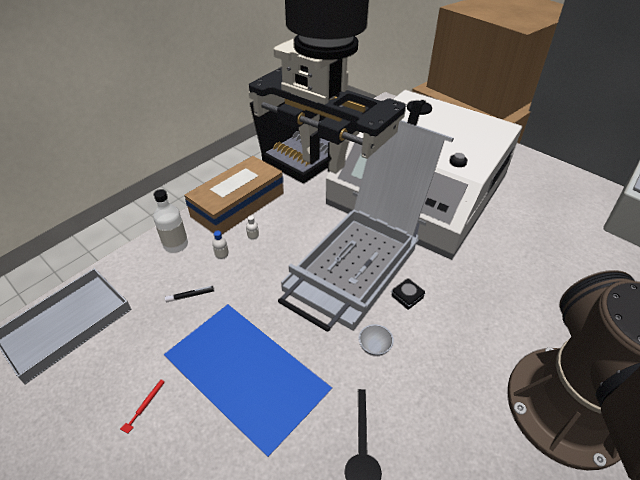

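View pics/c17.png

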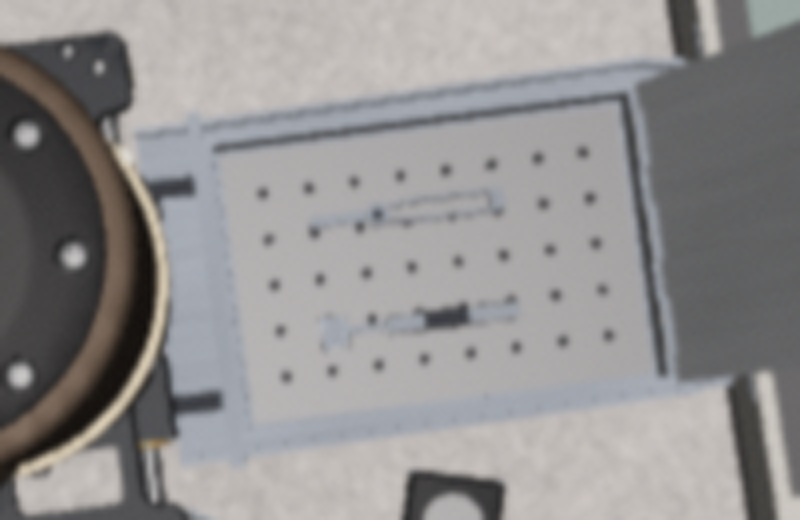

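Call:
{"method": "arm_command", "body": {"increments": [{"xyz":[-0.05,-0.06,-0.5],"twist":[0,0,0]},{"xyz":[0,-0.06,-0.9],"twist":[0,0,0]},{"xyz":[0,-0.06,-0.9],"twist":[0,0,0]},{"xyz":[0,-0.06,-0.9],"twist":[0,0,0]},{"xyz":[0,-0.06,-0.9],"twist":[0,0,0]},{"xyz":[0,-0.06,-0.9],"twist":[0,0,0]},{"xyz":[0,-0.06,-0.9],"twist":[0,0,0]},{"xyz":[0,-0.06,-0.9],"twist":[0,0,0]}], "fingers": 0.5}}

```text
time_s: 31.17
eef_pos: [0.4973, -0.0457, 0.4087]
ee_rot: [[-0.001, -0.995, -0.098], [-0.003, -0.098, 0.995], [-1.0, 0.002, -0.003]]
contact_force: [-0.4, -0.5, 0.6]
width: 0.503
```

Call:
{"method": "arm_command", "body": {"increments": [{"xyz":[0,-0.06,-0.9],"twist":[0,0,0]},{"xyz":[0,-0.06,-0.9],"twist":[0,0,0]},{"xyz":[0,-0.06,-0.9],"twist":[0,0,0]},{"xyz":[0,-0.06,-0.9],"twist":[0,0,0]},{"xyz":[0,-0.06,-0.9],"twist":[0,0,0]},{"xyz":[0,-0.06,-0.9],"twist":[0,0,0]},{"xyz":[0,-0.06,-0.9],"twist":[0,0,0]},{"xyz":[0,0,-0.9],"twist":[0,0,0]}]}}

```text
time_s: 31.83
eef_pos: [0.5312, -0.2592, 0.409]
ee_rot: [[-0.002, -0.995, -0.098], [-0.002, -0.098, 0.995], [-1.0, 0.002, -0.002]]
contact_force: [0.4, 0.2, 0.5]
width: 0.502
```

Call:
{"method": "arm_command", "body": {"increments": [{"xyz":[0,0,-0.8],"twist":[0,0,0]},{"xyz":[0,0,0],"twist":[0,-0.6,0]},{"xyz":[0,0,0],"twist":[0,-0.6,0]},{"xyz":[0,0,0],"twist":[0,-0.6,0]},{"xyz":[0,0,0],"twist":[0,-0.6,0]},{"xyz":[0,0,0],"twist":[0,-0.6,0]},{"xyz":[0,0,0],"twist":[0,-0.6,0]},{"xyz":[0,0,0],"twist":[0,-0.6,0]}]}}

```text
time_s: 32.5
eef_pos: [0.5337, -0.2817, 0.4096]
ee_rot: [[-0.043, -0.995, -0.089], [0.425, -0.098, 0.9], [-0.904, 0.001, 0.427]]
contact_force: [-0.1, 0.5, -0.5]
width: 0.5
```

Call:
{"method": "arm_command", "body": {"increments": [{"xyz":[0,0,0],"twist":[0,-0.6,0]},{"xyz":[0,0,0],"twist":[0,-0.6,0]},{"xyz":[0,0,0],"twist":[0,-0.6,0]},{"xyz":[0,0,0],"twist":[0,-0.6,0]},{"xyz":[0,0,0],"twist":[0,-0.6,0]},{"xyz":[0,0,0],"twist":[0,-0.6,0]},{"xyz":[0,0,0],"twist":[0,-0.6,0]},{"xyz":[0,0,0],"twist":[0,-0.6,0]}]}}

```text
time_s: 33.17
eef_pos: [0.5338, -0.2818, 0.4095]
ee_rot: [[-0.08, -0.995, -0.057], [0.806, -0.098, 0.584], [-0.587, 0.001, 0.81]]
contact_force: [-0.4, -0.1, -0.3]
width: 0.501
```

Run:
```python
from h import *
hin()
R=rot(149.4); To=np.array([.5313,-.2202,.3082]); plan(To-.07*R[:,0],R)
s=snap("side",18)
```

```text
t 33.17 pos [ 0.5338 -0.2818  0.4095] q [-0.63, 0.545, 0.647, -0.852, -2.21, 0.391] w 0.501 F [-0.4 -0.1 -0.3]
R [[-0.08, -0.995, -0.057], [0.806, -0.098, 0.584], [-0.587, 0.001, 0.81]]
hinge in tool mm [ 337.1   -2.7 -194.8] tool pitch from u down 144.1
t 33.17 pos [ 0.5338 -0.2818  0.4095] q [-0.63, 0.545, 0.647, -0.852, -2.21, 0.391] w 0.501 F [-0.4 -0.1 -0.3]
R [[-0.08, -0.995, -0.057], [0.806, -0.098, 0.584], [-0.587, 0.001, 0.81]]
shift units [ 1.32 -0.12 -1.75]
twist units [-0.02 -0.89  0.  ]
```

View pics/side18.png

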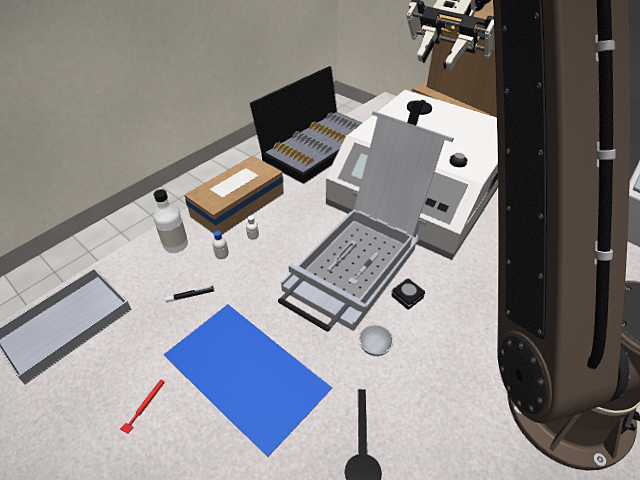

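Call:
{"method": "arm_command", "body": {"increments": [{"xyz":[0,-0.06,-0.45],"twist":[0,-0.3,0]},{"xyz":[0,-0.06,-0.45],"twist":[0,-0.3,0]},{"xyz":[0.4,0,-0.45],"twist":[0,-0.29,0]},{"xyz":[0.4,0,-0.3],"twist":[0,0,0]},{"xyz":[0.4,0,0],"twist":[0,0,0]},{"xyz":[0,0,0],"twist":[0,0,0]}]}}

```text
time_s: 33.72
eef_pos: [0.5371, -0.2765, 0.348]
ee_rot: [[-0.087, -0.995, -0.047], [0.856, -0.099, 0.508], [-0.51, 0.004, 0.86]]
contact_force: [-0.2, 0.9, 0.1]
width: 0.501
```

Run:
```python
from h import *
hin()
R=rot(149.4); To=np.array([.5313,-.2202,.3082]); plan(To,R)
s=snap("side",19); crop("side",19,330,0,530,220,3,"pics/c19.png")
```

```text
t 33.72 pos [ 0.5371 -0.2765  0.348 ] q [-0.642, 0.608, 0.569, -0.872, -2.168, 0.47] w 0.501 F [-0.2  0.9  0.1]
R [[-0.087, -0.995, -0.047], [0.856, -0.099, 0.508], [-0.51, 0.004, 0.86]]
hinge in tool mm [ 282.3    0.3 -174.4] tool pitch from u down 149.3
t 33.72 pos [ 0.5371 -0.2765  0.348 ] q [-0.642, 0.608, 0.569, -0.872, -2.168, 0.47] w 0.501 F [-0.2  0.9  0.1]
R [[-0.087, -0.995, -0.047], [0.856, -0.099, 0.508], [-0.51, 0.004, 0.86]]
shift units [ 2.3   0.   -0.18]
twist units [-0.03 -0.01 -0.01]
```

View pics/c19.png

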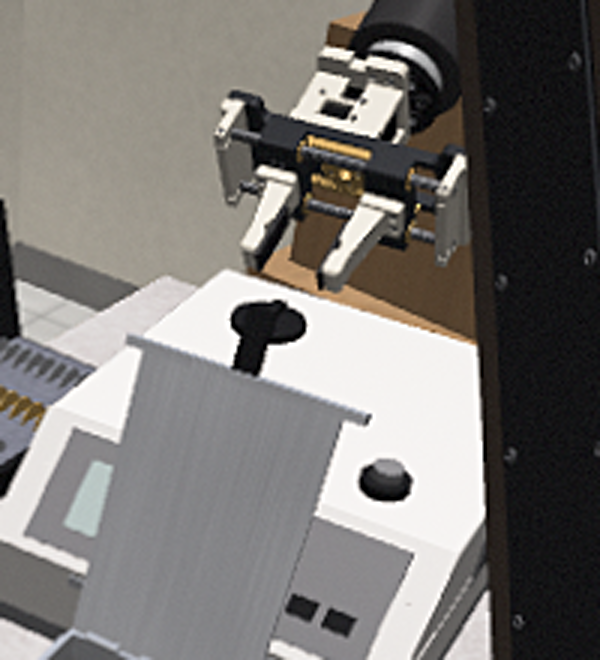

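Call:
{"method": "arm_command", "body": {"increments": [{"xyz":[0.4,0,-0.1],"twist":[0,0,0]},{"xyz":[0.4,0,-0.08],"twist":[0,0,0]},{"xyz":[0.4,0,0],"twist":[0,0,0]},{"xyz":[0.4,0,0],"twist":[0,0,0]},{"xyz":[0.4,0,0],"twist":[0,0,0]},{"xyz":[0.2,0,0],"twist":[0,0,0]},{"xyz":[0.1,0,0],"twist":[0,0,0]},{"xyz":[0,0,0],"twist":[0,0,0]}]}}

```text
time_s: 34.43
eef_pos: [0.532, -0.2215, 0.3109]
ee_rot: [[-0.085, -0.995, -0.051], [0.854, -0.099, 0.511], [-0.513, -0.0, 0.858]]
contact_force: [0.2, -1.1, 1.1]
width: 0.5
```

Run:
```python
from h import *
hin()
s=snap("side",20); crop("side",20,330,0,530,220,3,"pics/c20.png")
```

```text
t 34.43 pos [ 0.532  -0.2215  0.3109] q [-0.583, 0.565, 0.406, -0.844, -2.041, 0.536] w 0.5 F [ 0.2 -1.1  1.1]
R [[-0.085, -0.995, -0.051], [0.854, -0.099, 0.511], [-0.513, -0.0, 0.858]]
hinge in tool mm [ 216.4    1.7 -169.9] tool pitch from u down 149.1
```

View pics/c20.png

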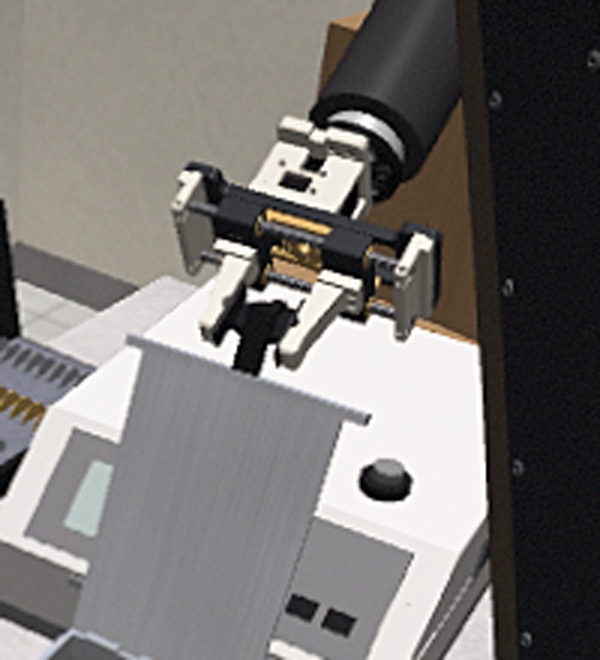

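Call:
{"method": "arm_command", "body": {"increments": [{"xyz":[0.1,0,0],"twist":[0,0,0]},{"xyz":[0,0,0],"twist":[0,0,0]}]}}

```text
time_s: 34.65
eef_pos: [0.5319, -0.2192, 0.309]
ee_rot: [[-0.084, -0.995, -0.051], [0.854, -0.099, 0.51], [-0.513, -0.0, 0.858]]
contact_force: [0.2, 0.9, -0.5]
width: 0.498
```

Call:
{"method": "arm_command", "body": {"increments": [{"xyz":[0,0,0],"twist":[0,0,0]},{"xyz":[0,0,0],"twist":[0,0,0]},{"xyz":[0,0,0],"twist":[0,0,0]},{"xyz":[0,0,0],"twist":[0,0,0]},{"xyz":[0,0,0],"twist":[0,0,0]},{"xyz":[0,0,0],"twist":[0,0,0]},{"xyz":[0,0,0],"twist":[0,0,0]}], "fingers": 1}}

```text
time_s: 35.23
eef_pos: [0.5317, -0.2192, 0.3089]
ee_rot: [[-0.085, -0.995, -0.051], [0.854, -0.099, 0.51], [-0.513, 0.0, 0.859]]
contact_force: [-0.6, -0.5, 0.3]
width: 0.224
```

Call:
{"method": "arm_command", "body": {"increments": [{"xyz":[0.06,0,0.074],"twist":[0,0.1,0]},{"xyz":[0.12,0,0.147],"twist":[0,0.2,0]},{"xyz":[0.12,0,0.147],"twist":[0,0.2,0]},{"xyz":[0.12,0,0.147],"twist":[0,0.2,0]},{"xyz":[0.12,0,0.147],"twist":[0,0.2,0]},{"xyz":[0.12,0,0.147],"twist":[0,0.2,0]},{"xyz":[0.12,0,0.147],"twist":[0,0.2,0]},{"xyz":[0.12,0,0.147],"twist":[0,0.2,0]}]}}

```text
time_s: 35.9
eef_pos: [0.5275, -0.1775, 0.3208]
ee_rot: [[-0.076, -0.995, -0.064], [0.763, -0.099, 0.639], [-0.642, 0.0, 0.766]]
contact_force: [-1.2, -0.6, -2.3]
width: 0.223
```

Run:
```python
from h import *
hin()
s=snap("side",21); crop("side",21,230,0,530,350,2,"pics/c21.png")
```

```text
t 35.9 pos [ 0.5275 -0.1775  0.3208] q [-0.479, 0.443, 0.299, -0.745, -1.9, 0.504] w 0.223 F [-1.2 -0.6 -2.3]
R [[-0.076, -0.995, -0.064], [0.763, -0.099, 0.639], [-0.642, 0.0, 0.766]]
hinge in tool mm [ 213.     1.5 -169.7] tool pitch from u down 140.0
```

View pics/c21.png

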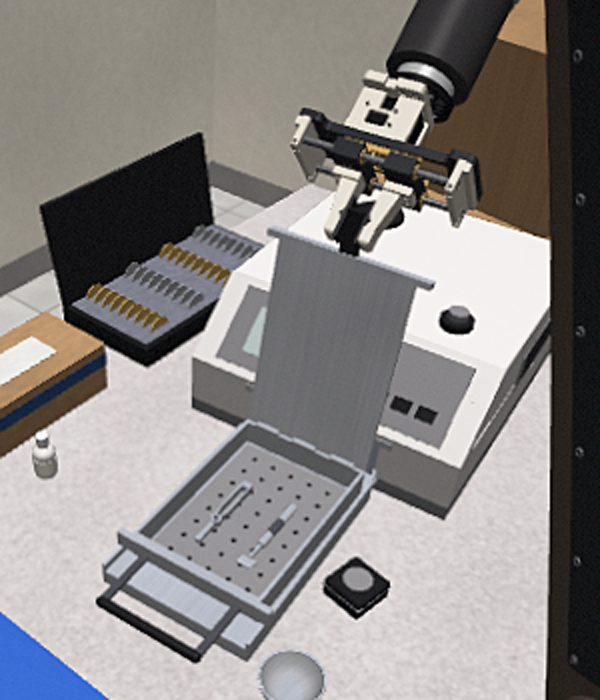

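Call:
{"method": "arm_command", "body": {"increments": [{"xyz":[0.243,0,0.292],"twist":[0,0.4,0]},{"xyz":[0.243,0,0.292],"twist":[0,0.4,0]},{"xyz":[0.243,0,0.292],"twist":[0,0.4,0]},{"xyz":[0.243,0,0.292],"twist":[0,0.4,0]},{"xyz":[0.243,0,0.292],"twist":[0,0.4,0]},{"xyz":[0.243,0,0.292],"twist":[0,0.4,0]},{"xyz":[0.243,0,0.292],"twist":[0,0.4,0]},{"xyz":[0.243,0,0.292],"twist":[0,0.4,0]}]}}

```text
time_s: 36.62
eef_pos: [0.5186, -0.0873, 0.3236]
ee_rot: [[-0.05, -0.995, -0.085], [0.51, -0.099, 0.854], [-0.859, -0.0, 0.513]]
contact_force: [-0.3, 0.0, -3.9]
width: 0.224
```

```bash
python3 -c "
from h import *
hin()"
```

```text
t 36.62 pos [ 0.5186 -0.0873  0.3236] q [-0.18, 0.218, 0.076, -0.515, -1.588, 0.312] w 0.224 F [-0.3  0.  -3.9]
R [[-0.05, -0.995, -0.085], [0.51, -0.099, 0.854], [-0.859, -0.0, 0.513]]
hinge in tool mm [ 212.9    1.7 -169.3] tool pitch from u down 120.8
```

Call:
{"method": "arm_command", "body": {"increments": [{"xyz":[0.243,0,0.292],"twist":[0,0.4,0]},{"xyz":[0.243,0,0.292],"twist":[0,0.4,0]},{"xyz":[0.243,0,0.292],"twist":[0,0.4,0]},{"xyz":[0.243,0,0.292],"twist":[0,0.4,0]},{"xyz":[0.243,0,0.292],"twist":[0,0.4,0]},{"xyz":[0.243,0,0.292],"twist":[0,0.4,0]},{"xyz":[0.243,0,0.292],"twist":[0,0.4,0]},{"xyz":[0.243,0,0.292],"twist":[0,0.4,0]}]}}

```text
time_s: 37.28
eef_pos: [0.5096, -0.0011, 0.2966]
ee_rot: [[-0.02, -0.995, -0.097], [0.201, -0.099, 0.975], [-0.979, -0.0, 0.202]]
contact_force: [-1.0, -2.1, -4.0]
width: 0.225
```

```bash
python3 -c "
from h import *
hin()"
```

```text
t 37.28 pos [ 0.5096 -0.0011  0.2966] q [0.229, 0.081, -0.176, -0.21, -1.294, -0.075] w 0.225 F [-1.  -2.1 -4. ]
R [[-0.02, -0.995, -0.097], [0.201, -0.099, 0.975], [-0.979, -0.0, 0.202]]
hinge in tool mm [ 212.8    1.3 -169.5] tool pitch from u down 101.7
```

Call:
{"method": "arm_command", "body": {"increments": [{"xyz":[0.243,0,0.292],"twist":[0,0.4,0]},{"xyz":[0.243,0,0.292],"twist":[0,0.4,0]},{"xyz":[0.243,0,0.292],"twist":[0,0.4,0]},{"xyz":[0.243,0,0.292],"twist":[0,0.4,0]},{"xyz":[0.243,0,0.292],"twist":[0,0.4,0]},{"xyz":[0.243,0,0.292],"twist":[0,0.4,0]},{"xyz":[0.243,0,0.292],"twist":[0,0.4,0]},{"xyz":[0.243,0,0.292],"twist":[0,0.4,0]}]}}

```text
time_s: 37.95
eef_pos: [0.5022, 0.0716, 0.2427]
ee_rot: [[0.013, -0.995, -0.098], [-0.13, -0.099, 0.987], [-0.991, -0.0, -0.131]]
contact_force: [0.3, -2.7, -3.3]
width: 0.222
```

```bash
python3 -c "
from h import *
hin()"
```

```text
t 37.95 pos [0.5022 0.0716 0.2427] q [0.613, 0.097, -0.413, 0.126, -1.129, -0.572] w 0.222 F [ 0.3 -2.7 -3.3]
R [[0.013, -0.995, -0.098], [-0.13, -0.099, 0.987], [-0.991, -0.0, -0.131]]
hinge in tool mm [ 212.7    1.1 -169.7] tool pitch from u down 82.5
```

Call:
{"method": "arm_command", "body": {"increments": [{"xyz":[0.243,0,0.292],"twist":[0,0.4,0]},{"xyz":[0.243,0,0.292],"twist":[0,0.4,0]},{"xyz":[0.243,0,0.292],"twist":[0,0.4,0]},{"xyz":[0.243,0,0.292],"twist":[0,0.4,0]},{"xyz":[0.243,0,0.292],"twist":[0,0.4,0]},{"xyz":[0.243,0,0.292],"twist":[0,0.4,0]},{"xyz":[0.243,0,0.292],"twist":[0,0.4,0]},{"xyz":[0.12,0,0.147],"twist":[0,0.2,0]}]}}

```text
time_s: 38.62
eef_pos: [0.4976, 0.1205, 0.1721]
ee_rot: [[0.042, -0.995, -0.09], [-0.429, -0.1, 0.898], [-0.902, 0.001, -0.431]]
contact_force: [-1.8, -0.1, -0.9]
width: 0.225
```

Call:
{"method": "arm_command", "body": {"increments": [{"xyz":[0.12,0,0.147],"twist":[0,0.2,0]},{"xyz":[0.12,0,0.147],"twist":[0,0.2,0]},{"xyz":[0.12,0,0.147],"twist":[0,0.2,0]},{"xyz":[0.12,0,0.147],"twist":[0,0.2,0]},{"xyz":[0.12,0,0.147],"twist":[0,0.2,0]},{"xyz":[0.12,0,0.147],"twist":[0,0.2,0]},{"xyz":[0.12,0,0.147],"twist":[0,0.2,0]},{"xyz":[0.12,0,0.147],"twist":[0,0.2,0]}]}}

```text
time_s: 39.28
eef_pos: [0.4968, 0.1363, 0.1305]
ee_rot: [[0.057, -0.995, -0.081], [-0.572, -0.099, 0.814], [-0.818, -0.001, -0.575]]
contact_force: [-2.5, 2.5, -0.4]
width: 0.223
```

```bash
python3 -c "
from h import *
hin(); snap('top',22); crop('top',22,220,160,460,290,3,'pics/c22.png')"
```

```text
t 39.28 pos [0.4968 0.1363 0.1305] q [0.917, 0.389, -0.585, 0.454, -1.114, -1.129] w 0.223 F [-2.5  2.5 -0.4]
R [[0.057, -0.995, -0.081], [-0.572, -0.099, 0.814], [-0.818, -0.001, -0.575]]
hinge in tool mm [ 212.7    2.1 -169.5] tool pitch from u down 54.9
```

View pics/c22.png

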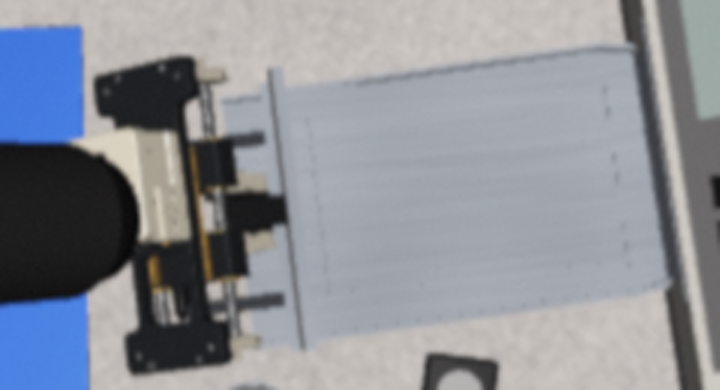

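Call:
{"method": "arm_command", "body": {"increments": [{"xyz":[0.12,0,0.147],"twist":[0,0.2,0]},{"xyz":[0.12,0,0.147],"twist":[0,0.2,0]},{"xyz":[0.12,0,0.147],"twist":[0,0.2,0]},{"xyz":[0.12,0,0.147],"twist":[0,0.2,0]},{"xyz":[0.12,0,0.147],"twist":[0,0.2,0]},{"xyz":[0.12,0,0.147],"twist":[0,0.2,0]},{"xyz":[0.12,0,0.147],"twist":[0,0.2,0]},{"xyz":[0.12,0,0.147],"twist":[0,0.2,0]}]}}

```text
time_s: 40.0
eef_pos: [0.4959, 0.1452, 0.0858]
ee_rot: [[0.07, -0.995, -0.07], [-0.701, -0.099, 0.707], [-0.71, -0.0, -0.704]]
contact_force: [-0.6, 3.2, -1.8]
width: 0.225
```

Call:
{"method": "arm_command", "body": {"increments": [{"xyz":[0.06,0,0.074],"twist":[0,0.1,0]},{"xyz":[0.06,0,0.074],"twist":[0,0.1,0]},{"xyz":[0.06,0,0.074],"twist":[0,0.1,0]},{"xyz":[0.06,0,0.074],"twist":[0,0.1,0]},{"xyz":[0.06,0,0.074],"twist":[0,0.1,0]},{"xyz":[0.06,0,0.074],"twist":[0,0.1,0]}]}}

```text
time_s: 40.5
eef_pos: [0.4956, 0.1465, 0.0692]
ee_rot: [[0.074, -0.995, -0.066], [-0.743, -0.099, 0.662], [-0.666, -0.0, -0.746]]
contact_force: [-1.3, 3.9, -0.8]
width: 0.224
```

```bash
python3 -c "
from h import *
hin()"
```

```text
t 40.5 pos [0.4956 0.1465 0.0692] q [0.983, 0.593, -0.598, 0.544, -1.155, -1.311] w 0.224 F [-1.3  3.9 -0.8]
R [[0.074, -0.995, -0.066], [-0.743, -0.099, 0.662], [-0.666, -0.0, -0.746]]
hinge in tool mm [ 212.5    1.8 -169.2] tool pitch from u down 41.7
```

Call:
{"method": "arm_command", "body": {"increments": [{"xyz":[0.06,0,0.074],"twist":[0,0.1,0]},{"xyz":[0.06,0,0.074],"twist":[0,0.1,0]},{"xyz":[0.03,0,0.037],"twist":[0,0.05,0]},{"xyz":[0,0,0],"twist":[0,0,0]}]}}

```text
time_s: 40.83
eef_pos: [0.4956, 0.1467, 0.062]
ee_rot: [[0.076, -0.995, -0.064], [-0.76, -0.099, 0.642], [-0.645, 0.0, -0.764]]
contact_force: [-0.3, 2.7, -2.3]
width: 0.229
```

```bash
python3 -c "
from h import *
hin()"
```

```text
t 40.83 pos [0.4956 0.1467 0.062 ] q [0.989, 0.618, -0.597, 0.552, -1.162, -1.329] w 0.229 F [-0.3  2.7 -2.3]
R [[0.076, -0.995, -0.064], [-0.76, -0.099, 0.642], [-0.645, 0.0, -0.764]]
hinge in tool mm [ 212.6    1.9 -169.1] tool pitch from u down 40.2
```

Call:
{"method": "arm_command", "body": {"increments": [{"xyz":[0.03,0,0.037],"twist":[0,0.05,0]},{"xyz":[0.03,0,0.037],"twist":[0,0.05,0]},{"xyz":[0,0,0],"twist":[0,0,0]}]}}

```text
time_s: 41.08
eef_pos: [0.4956, 0.1468, 0.0614]
ee_rot: [[0.078, -0.995, -0.062], [-0.768, -0.1, 0.632], [-0.635, -0.001, -0.772]]
contact_force: [-6.6, 7.3, 17.0]
width: 0.223
```

Call:
{"method": "arm_command", "body": {"increments": [{"xyz":[0,0,0],"twist":[0,0,0]},{"xyz":[0,0,0],"twist":[0,0,0]},{"xyz":[0,0,0],"twist":[0,0,0]},{"xyz":[0,0,0],"twist":[0,0,0]}], "fingers": 0.6}}

```text
time_s: 41.42
eef_pos: [0.4954, 0.146, 0.0593]
ee_rot: [[0.075, -0.995, -0.063], [-0.767, -0.098, 0.634], [-0.638, 0.0, -0.77]]
contact_force: [-0.3, 0.3, -0.3]
width: 0.389
```

Call:
{"method": "arm_command", "body": {"increments": [{"xyz":[-0.3,0,0],"twist":[0,0,0]},{"xyz":[-0.5,0,0],"twist":[0,0,0]},{"xyz":[-0.6,0,0],"twist":[0,0,0]},{"xyz":[-0.6,0,0],"twist":[0,0,0]},{"xyz":[-0.6,0,0],"twist":[0,0,0]},{"xyz":[-0.6,0,0],"twist":[0,0,0]},{"xyz":[0,0,0],"twist":[0,0,0]}]}}

```text
time_s: 42.0
eef_pos: [0.4891, 0.2238, 0.1226]
ee_rot: [[0.08, -0.995, -0.063], [-0.764, -0.101, 0.638], [-0.641, -0.003, -0.768]]
contact_force: [0.7, 0.7, -0.2]
width: 0.399
```

```bash
python3 -c "
from h import *
hin(); t=snap('top',23); crop('top',23,220,160,460,290,3,'pics/c23.png')
g=t['image'].max(2); m=np.zeros_like(g); m[195:275,268:320]=(g[195:275,268:320]<70)*255
n,l,sta,c=cv2.connectedComponentsWithStats(m)
for i in range(1,n):
    if sta[i,4]>100: ys,xs=np.where(l==i); r=cv2.minAreaRect(np.c_[xs,ys].astype(np.float32)); print(sta[i],plane(t,cv2.boxPoints(r),.04).round(4).tolist())
"
```

```text
t 42.0 pos [0.4891 0.2238 0.1226] q [1.077, 0.593, -0.422, 0.458, -1.36, -1.266] w 0.399 F [ 0.7  0.7 -0.2]
R [[0.08, -0.995, -0.063], [-0.764, -0.101, 0.638], [-0.641, -0.003, -0.768]]
hinge in tool mm [ 311.8    4.1 -170.8] tool pitch from u down 39.8
[273 205  41  61 387] [[0.5503, 0.1975, 0.04], [0.5577, 0.1239, 0.04], [0.4352, 0.1114, 0.04], [0.4279, 0.1846, 0.04]]
[291 229  20   9 138] [[0.5013, 0.1584, 0.04], [0.5046, 0.1175, 0.04], [0.4896, 0.1163, 0.04], [0.4862, 0.1571, 0.04]]
```

View pics/c23.png

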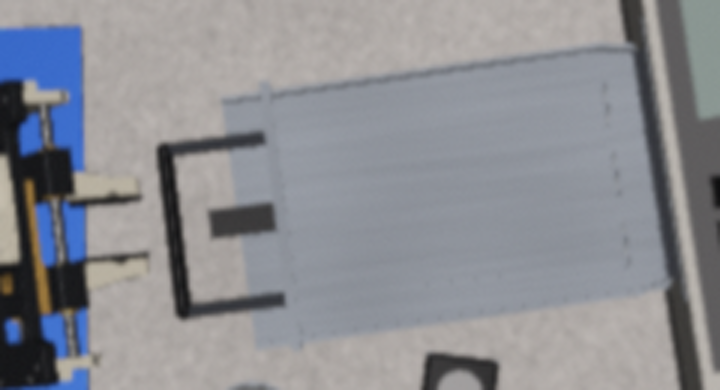

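Run:
```python
from h import *
t=load("top",0)
im=t["image"].astype(int)
# white top: front edge fit
C=cloud(t); m=(C[...,2]>.155)&(C[...,2]<.175)&(im.min(2)>170); m[:80]=0; m[310:]=0; m[:,:470]=0
pts=[]
for v in range(120,288,4):
    u=np.where(m[v])[0]
    if len(u): pts.append((u.min(),v))
P=plane(t,np.array(pts,float),.165)[:,:2].astype(np.float32)
v=cv2.fitLine(P,cv2.DIST_HUBER,0,.01,.01).ravel(); print("edge dir",v, "normal az dev deg", np.degrees(np.arctan2(-v[1],v[0])) if 0 else np.degrees(np.arctan2(v[1],v[0])))
ys,xs=np.where(m); print(ys.min(),ys.max())
# side edges: for columns
for (sel,name) in ((min,"far"),(max,"near")):
    q=[]
    for u in range(530,600,5):
        r=np.where(m[:,u])[0]
        if len(r): q.append((u,sel(r)))
    Q=plane(t,np.array(q,float),.165)[:,:2]; print(name,Q[0].round(4),Q[-1].round(4))
    l=cv2.fitLine(Q.astype(np.float32),cv2.DIST_HUBER,0,.01,.01).ravel(); 
    A=np.c_[v[:2],-l[:2]]; s=np.linalg.solve(A,l[2:]-v[2:]); print("corner",(v[2:]+s[0]*v[:2]).round(4))
crop("top",0,415,90,525,310,3,"pics/c_mach.png")
```

```text
edge dir [ 0.9937233   0.11186601  0.57516414 -0.24449466] normal az dev deg 6.4228945
89 292
far [ 0.7251 -0.3187] [ 0.7378 -0.4426]
corner [ 0.7148 -0.2288]
near [ 0.3672 -0.301 ] [ 0.3812 -0.4229]
corner [ 0.3626 -0.2684]
```

View pics/c_mach.png

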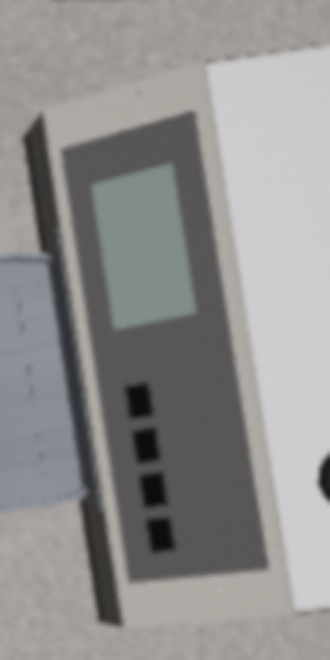

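Call:
{"method": "arm_command", "body": {"increments": [{"xyz":[0,0,0],"twist":[0,-0.7,0]},{"xyz":[0,0,0],"twist":[0,-0.7,0]},{"xyz":[0,0,0],"twist":[0,-0.7,0]},{"xyz":[0,0,0],"twist":[0,-0.7,0]},{"xyz":[0,0,0],"twist":[0,-0.7,0]},{"xyz":[0,0,0],"twist":[0,-0.7,0]},{"xyz":[0,0,0],"twist":[0,-0.7,0]},{"xyz":[0,0,0],"twist":[0,-0.7,0]}], "fingers": 1}}

```text
time_s: 42.72
eef_pos: [0.4877, 0.2194, 0.1203]
ee_rot: [[0.028, -0.995, -0.094], [-0.284, -0.098, 0.954], [-0.958, 0.0, -0.285]]
contact_force: [-0.1, 0.7, -0.3]
width: 0.006
```

Call:
{"method": "arm_command", "body": {"increments": [{"xyz":[0,0,0],"twist":[0,-0.7,0]},{"xyz":[0,0,0],"twist":[0,-0.7,0]},{"xyz":[0,0,0],"twist":[0,-0.7,0]},{"xyz":[0,0,0],"twist":[0,-0.7,0]},{"xyz":[0,0,0],"twist":[0,0,0]}]}}

```text
time_s: 43.13
eef_pos: [0.4876, 0.2183, 0.1207]
ee_rot: [[-0.001, -0.995, -0.096], [0.005, -0.096, 0.995], [-1.0, 0.0, 0.006]]
contact_force: [-0.6, -0.8, -0.7]
width: 0.002
```

Run:
```python
from h import *
plan([.4865,.2148,.053],rot(90))
```

```text
t 43.13 pos [0.4876 0.2183 0.1207] q [0.785, 0.254, -0.468, -0.006, -0.845, -0.685] w 0.002 F [-0.6 -0.8 -0.7]
R [[-0.001, -0.995, -0.096], [0.005, -0.096, 0.995], [-1.0, 0.0, 0.006]]
shift units [ 2.25  0.05 -0.13]
twist units [-0.04  0.05 -0.  ]
```

Call:
{"method": "arm_command", "body": {"increments": [{"xyz":[0.5,0,0],"twist":[0,0,0]},{"xyz":[0.6,0,0],"twist":[0,0,0]},{"xyz":[0.6,0,0],"twist":[0,0,0]},{"xyz":[0.4,0,0],"twist":[0,0,0]},{"xyz":[0.15,0,0],"twist":[0,0,0]},{"xyz":[0,0,-0.1],"twist":[0,0,0]},{"xyz":[0,0,-0.15],"twist":[0,0,0]},{"xyz":[0,0,0],"twist":[0,0,0]}]}}

```text
time_s: 43.8
eef_pos: [0.489, 0.2123, 0.0536]
ee_rot: [[0.0, -0.995, -0.099], [0.001, -0.099, 0.995], [-1.0, -0.0, 0.001]]
contact_force: [-0.6, 0.3, 0.4]
width: 0.007
```

Run:
```python
from h import *
st(); t=snap("top",24); crop("top",24,220,160,460,290,3,"pics/c24.png")
```

```text
t 43.8 pos [0.489  0.2123 0.0536] q [0.777, 0.344, -0.539, -0.001, -0.687, -0.678] w 0.007 F [-0.6  0.3  0.4]
R [[0.0, -0.995, -0.099], [0.001, -0.099, 0.995], [-1.0, -0.0, 0.001]]
```

View pics/c24.png

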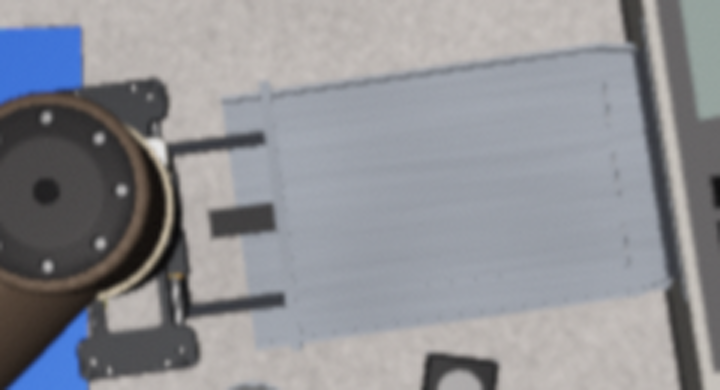

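Call:
{"method": "arm_command", "body": {"increments": [{"xyz":[0,0,-0.15],"twist":[0,0,0]},{"xyz":[0,0,-0.15],"twist":[0,0,0]},{"xyz":[0,0,-0.15],"twist":[0,0,0]},{"xyz":[0,0,-0.2],"twist":[0,0,0]},{"xyz":[0,0,-0.2],"twist":[0,0,0]},{"xyz":[0,0,-0.2],"twist":[0,0,0]},{"xyz":[0,0,-0.2],"twist":[0,0,0]},{"xyz":[0,0,-0.2],"twist":[0,0,0]}]}}

```text
time_s: 44.52
eef_pos: [0.4942, 0.1703, 0.0537]
ee_rot: [[0.002, -0.995, -0.099], [0.003, -0.099, 0.995], [-1.0, -0.003, 0.003]]
contact_force: [-0.3, 5.8, 0.7]
width: 0.008
```

Run:
```python
from h import *
st(); t=snap("top",25); crop("top",25,220,160,480,290,3,"pics/c25.png"); snap("side",25)
```

```text
t 44.52 pos [0.4942 0.1703 0.0537] q [0.707, 0.329, -0.564, -0.002, -0.674, -0.606] w 0.008 F [-0.3  5.8  0.7]
R [[0.002, -0.995, -0.099], [0.003, -0.099, 0.995], [-1.0, -0.003, 0.003]]
```

View pics/c25.png

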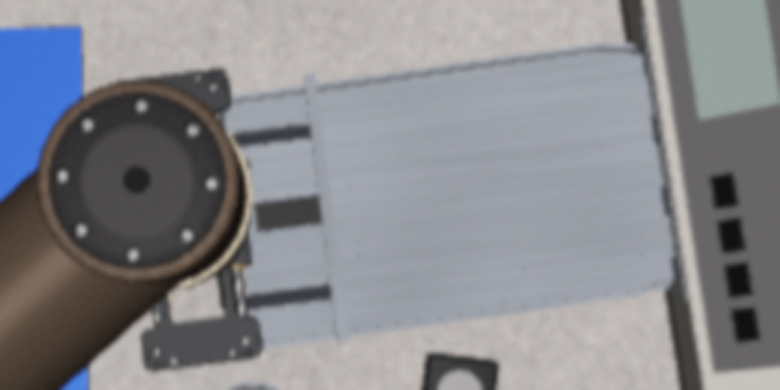

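View pics/side25.png

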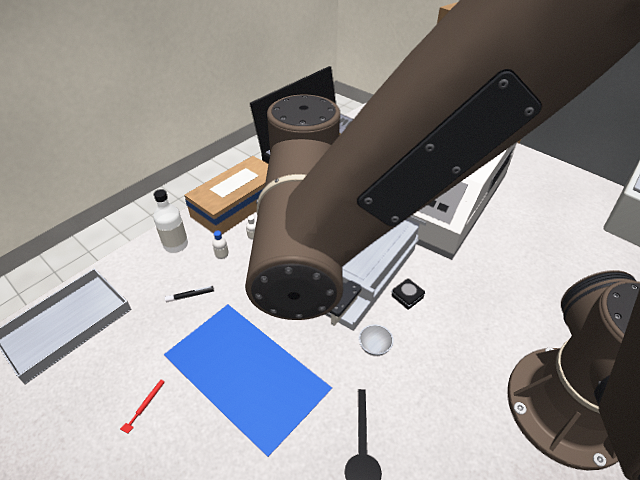

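Call:
{"method": "arm_command", "body": {"increments": [{"xyz":[0,0,-0.2],"twist":[0,0,0]},{"xyz":[0,0,-0.2],"twist":[0,0,0]},{"xyz":[0,0,-0.2],"twist":[0,0,0]},{"xyz":[0,0,-0.2],"twist":[0,0,0]},{"xyz":[0,0,-0.2],"twist":[0,0,0]},{"xyz":[0,0,-0.2],"twist":[0,0,0]},{"xyz":[0,0,-0.2],"twist":[0,0,0]},{"xyz":[0,0,-0.2],"twist":[0,0,0]}]}}

```text
time_s: 45.28
eef_pos: [0.4988, 0.1226, 0.0536]
ee_rot: [[0.002, -0.995, -0.099], [0.003, -0.099, 0.995], [-1.0, -0.002, 0.003]]
contact_force: [-0.1, 6.8, 1.8]
width: 0.003
```

Run:
```python
from h import *
st(); t=snap("top",26); crop("top",26,260,160,480,290,3.5,"pics/c26.png")
```

```text
t 45.28 pos [0.4988 0.1226 0.0536] q [0.623, 0.318, -0.583, -0.002, -0.667, -0.522] w 0.003 F [-0.1  6.8  1.8]
R [[0.002, -0.995, -0.099], [0.003, -0.099, 0.995], [-1.0, -0.002, 0.003]]
```

View pics/c26.png

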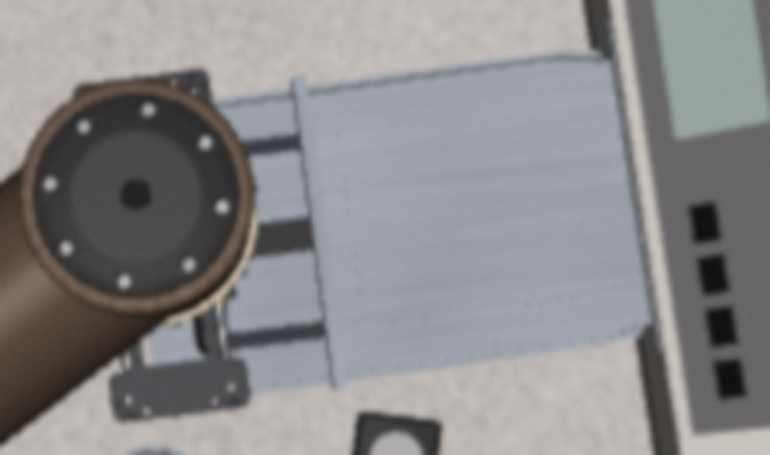

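Entering the slot straight, with push force 6–7 N. Continuing.

Call:
{"method": "arm_command", "body": {"increments": [{"xyz":[0,0,-0.22],"twist":[0,0,0]},{"xyz":[0,0,-0.22],"twist":[0,0,0]},{"xyz":[0,0,-0.22],"twist":[0,0,0]},{"xyz":[0,0,-0.22],"twist":[0,0,0]},{"xyz":[0,0,-0.22],"twist":[0,0,0]},{"xyz":[0,0,-0.22],"twist":[0,0,0]},{"xyz":[0,0,-0.22],"twist":[0,0,0]},{"xyz":[0,0,-0.22],"twist":[0,0,0]}]}}

```text
time_s: 46.0
eef_pos: [0.5039, 0.07, 0.0534]
ee_rot: [[0.002, -0.995, -0.099], [0.002, -0.099, 0.995], [-1.0, -0.002, 0.002]]
contact_force: [0.1, 6.8, 1.5]
width: 0.005
```

Call:
{"method": "arm_command", "body": {"increments": [{"xyz":[0,0,-0.22],"twist":[0,0,0]},{"xyz":[0,0,-0.22],"twist":[0,0,0]},{"xyz":[0,0,-0.22],"twist":[0,0,0]},{"xyz":[0,0,-0.22],"twist":[0,0,0]},{"xyz":[0,0,-0.22],"twist":[0,0,0]},{"xyz":[0,0,-0.22],"twist":[0,0,0]},{"xyz":[0,0,-0.22],"twist":[0,0,0]},{"xyz":[0,0,-0.22],"twist":[0,0,0]}]}}

```text
time_s: 46.67
eef_pos: [0.5092, 0.0174, 0.0534]
ee_rot: [[0.002, -0.995, -0.099], [0.002, -0.099, 0.995], [-1.0, -0.002, 0.002]]
contact_force: [-0.0, 6.9, 2.6]
width: 0.003
```

Run:
```python
from h import *
st(); t=snap("top",27); crop("top",27,260,160,480,290,3.5,"pics/c27.png")
```

```text
t 46.67 pos [0.5092 0.0174 0.0534] q [0.419, 0.313, -0.592, -0.002, -0.664, -0.318] w 0.003 F [-0.   6.9  2.6]
R [[0.002, -0.995, -0.099], [0.002, -0.099, 0.995], [-1.0, -0.002, 0.002]]
```

View pics/c27.png

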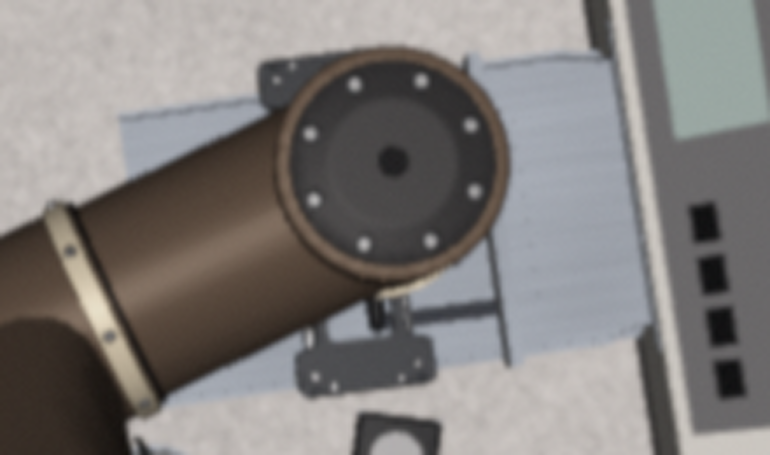

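Call:
{"method": "arm_command", "body": {"increments": [{"xyz":[0,0,-0.22],"twist":[0,0,0]},{"xyz":[0,0,-0.22],"twist":[0,0,0]},{"xyz":[0,0,-0.22],"twist":[0,0,0]},{"xyz":[0,0,-0.22],"twist":[0,0,0]},{"xyz":[0,0,-0.22],"twist":[0,0,0]},{"xyz":[0,0,-0.22],"twist":[0,0,0]},{"xyz":[0,0,-0.22],"twist":[0,0,0]},{"xyz":[0,0,-0.22],"twist":[0,0,0]}]}}

```text
time_s: 47.38
eef_pos: [0.514, -0.0353, 0.0531]
ee_rot: [[0.001, -0.995, -0.099], [0.002, -0.099, 0.995], [-1.0, -0.001, 0.002]]
contact_force: [-1.3, 7.5, 2.9]
width: 0.001
```

Call:
{"method": "arm_command", "body": {"increments": [{"xyz":[0,0,-0.1],"twist":[0,0,0]},{"xyz":[0,0,-0.1],"twist":[0,0,0]},{"xyz":[0,0,-0.1],"twist":[0,0,0]},{"xyz":[0,0,-0.08],"twist":[0,0,0]},{"xyz":[0,0,-0.08],"twist":[0,0,0]},{"xyz":[0,0,-0.08],"twist":[0,0,0]}]}}

```text
time_s: 47.88
eef_pos: [0.5156, -0.0513, 0.0531]
ee_rot: [[0.001, -0.995, -0.099], [0.002, -0.099, 0.995], [-1.0, -0.001, 0.002]]
contact_force: [-0.7, 6.3, 3.5]
width: 0.006
```

Run:
```python
from h import *
st(); t=snap("top",28); crop("top",28,260,160,480,290,3.5,"pics/c28.png"); snap("side",28)
```

```text
t 47.88 pos [ 0.5156 -0.0513  0.0531] q [0.279, 0.325, -0.572, -0.002, -0.672, -0.178] w 0.006 F [-0.7  6.3  3.5]
R [[0.001, -0.995, -0.099], [0.002, -0.099, 0.995], [-1.0, -0.001, 0.002]]
```

View pics/c28.png

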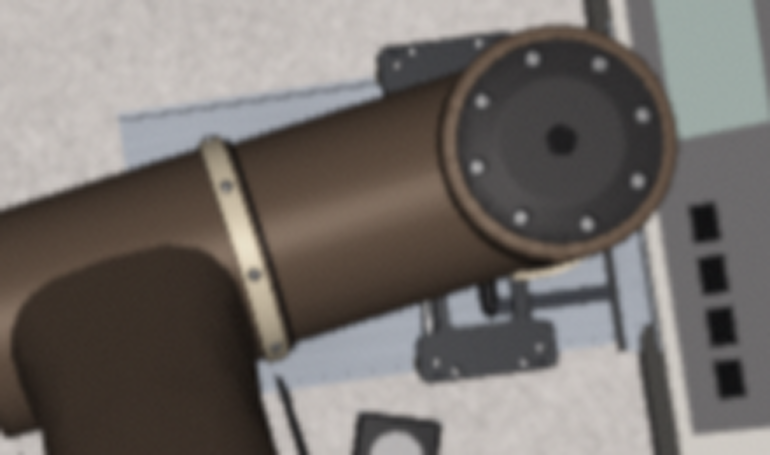

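View pics/side28.png

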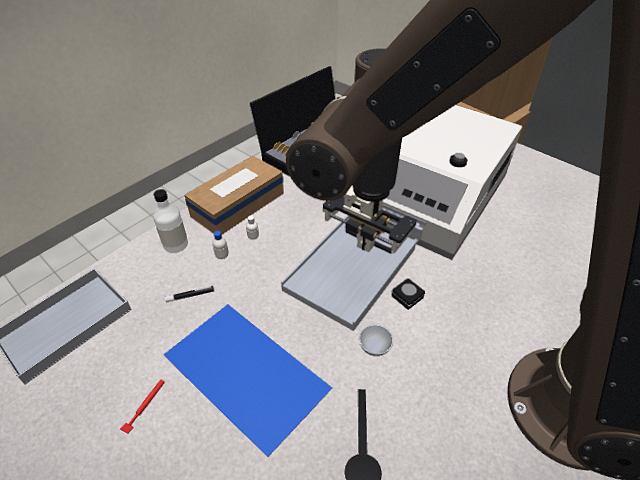

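Call:
{"method": "arm_command", "body": {"increments": [{"xyz":[0,0,-0.08],"twist":[0,0,0]},{"xyz":[0,0,-0.08],"twist":[0,0,0]},{"xyz":[0,0,-0.08],"twist":[0,0,0]},{"xyz":[0,0,-0.06],"twist":[0,0,0]}]}}

```text
time_s: 48.32
eef_pos: [0.5164, -0.0602, 0.0531]
ee_rot: [[0.001, -0.995, -0.099], [0.002, -0.099, 0.995], [-1.0, -0.001, 0.002]]
contact_force: [0.0, 7.5, 3.5]
width: 0.005
```

Call:
{"method": "arm_command", "body": {"increments": [{"xyz":[0,0,-0.05],"twist":[0,0,0]},{"xyz":[0,0,-0.05],"twist":[0,0,0]}]}}

```text
time_s: 48.48
eef_pos: [0.5161, -0.0615, 0.0529]
ee_rot: [[0.0, -0.995, -0.098], [0.004, -0.098, 0.995], [-1.0, -0.001, 0.004]]
contact_force: [-7.4, 33.0, 7.1]
width: 0.003
```

Call:
{"method": "arm_command", "body": {"increments": [{"xyz":[0,0,-0.05],"twist":[0,0,0]},{"xyz":[0,0,-0.05],"twist":[0,0,0]}]}}

```text
time_s: 48.65
eef_pos: [0.5162, -0.0619, 0.0525]
ee_rot: [[0.001, -0.995, -0.097], [0.007, -0.097, 0.995], [-1.0, -0.001, 0.007]]
contact_force: [-11.0, 51.5, 6.8]
width: 0.005
```

Call:
{"method": "arm_command", "body": {"increments": [{"xyz":[0,0,0.2],"twist":[0,0,0]},{"xyz":[0,0,0.3],"twist":[0,0,0]},{"xyz":[0,0,0.4],"twist":[0,0,0]},{"xyz":[-0.3,0,0.4],"twist":[0,0,0]},{"xyz":[-0.7,0,0.4],"twist":[0,0,0]},{"xyz":[-1.0,0,0.4],"twist":[0,0,0]},{"xyz":[-1.0,0,0.4],"twist":[0,0,0]},{"xyz":[-1.0,0,0.4],"twist":[0,0,0]}]}}

```text
time_s: 49.32
eef_pos: [0.5074, 0.0202, 0.1747]
ee_rot: [[-0.001, -0.995, -0.099], [0.0, -0.099, 0.995], [-1.0, 0.001, 0.0]]
contact_force: [0.1, 0.8, 0.1]
width: 0.004
```

Call:
{"method": "arm_command", "body": {"increments": [{"xyz":[-1.0,0,0.4],"twist":[0,0,0]},{"xyz":[-1.0,0,0.4],"twist":[0,0,0]},{"xyz":[-1.0,0,0.4],"twist":[0,0,0]},{"xyz":[-1.0,0,0.4],"twist":[0,0,0]},{"xyz":[-0.6,0,0.4],"twist":[0,0,0]},{"xyz":[0,0,0],"twist":[0,0,0]}]}}

```text
time_s: 49.82
eef_pos: [0.5033, 0.081, 0.3162]
ee_rot: [[0.007, -0.995, -0.1], [0.003, -0.1, 0.995], [-1.0, -0.007, 0.003]]
contact_force: [1.0, -0.1, 1.0]
width: 0.004
```

Run:
```python
from h import *
st(); t=snap("top",29); crop("top",29,360,160,480,290,5,"pics/c29.png"); snap("side",29); crop("side",29,300,160,480,300,4,"pics/c29s.png")
```

```text
t 49.82 pos [0.5033 0.081  0.3162] q [0.546, 0.041, -0.245, 0.001, -1.277, -0.446] w 0.004 F [ 1.  -0.1  1. ]
R [[0.007, -0.995, -0.1], [0.003, -0.1, 0.995], [-1.0, -0.007, 0.003]]
```

View pics/c29.png

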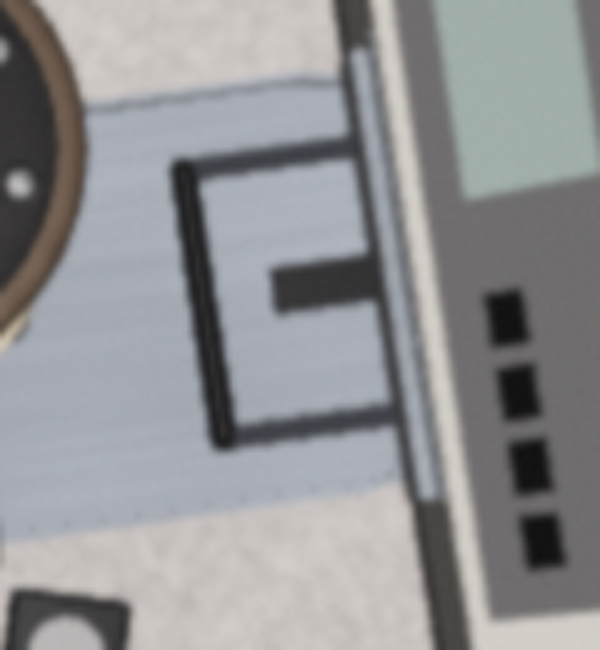

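View pics/c29s.png

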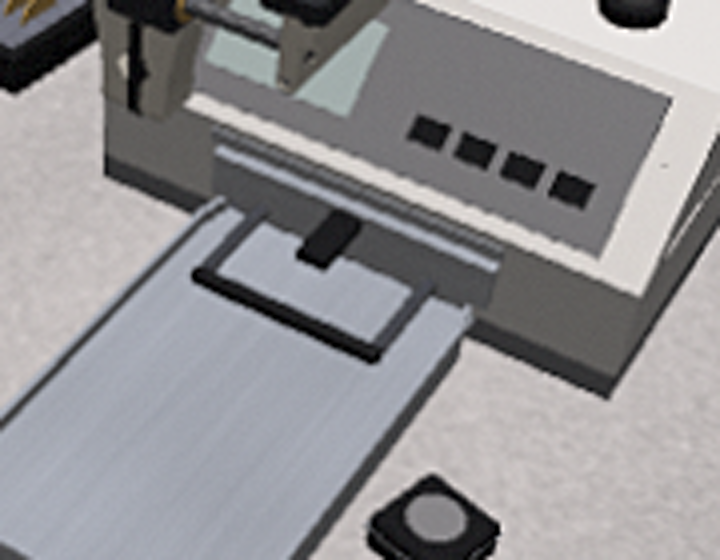

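Call:
{"method": "arm_command", "body": {"increments": [{"xyz":[0,0.15,-0.6],"twist":[0,0,0]},{"xyz":[0,0.22,-0.87],"twist":[0,0,0]},{"xyz":[0,0.22,-0.87],"twist":[0,0,0]},{"xyz":[0,0.22,-0.87],"twist":[0,0,0]},{"xyz":[0,0.22,-0.87],"twist":[0,0,0]},{"xyz":[0,0.22,-0.87],"twist":[0,0,0]},{"xyz":[0,0.22,-0.87],"twist":[0,0,0]},{"xyz":[0,0.22,-0.87],"twist":[0,0,0]}]}}

```text
time_s: 50.58
eef_pos: [0.4701, -0.1271, 0.3095]
ee_rot: [[-0.003, -0.995, -0.098], [0.001, -0.098, 0.995], [-1.0, 0.003, 0.001]]
contact_force: [0.1, -0.1, -0.5]
width: 0.005
```

Call:
{"method": "arm_command", "body": {"increments": [{"xyz":[0,0.22,-0.87],"twist":[0,0,0]},{"xyz":[0,0.22,-0.87],"twist":[0,0,0]},{"xyz":[0,0.22,-0.87],"twist":[0,0,0]},{"xyz":[0,0.22,-0.87],"twist":[0,0,0]},{"xyz":[0,0.22,-0.87],"twist":[0,0,0]},{"xyz":[0,0.22,-0.87],"twist":[0,0,0]},{"xyz":[0,0.2,-0.8],"twist":[0,0,0]},{"xyz":[0,0,0],"twist":[0,0,0]}]}}

```text
time_s: 51.25
eef_pos: [0.4423, -0.3128, 0.3087]
ee_rot: [[-0.004, -0.995, -0.096], [0.001, -0.096, 0.995], [-1.0, 0.004, 0.002]]
contact_force: [0.8, 0.5, -0.4]
width: 0.005
```

Run:
```python
from h import *
plan([.4455,-.3076,.2098],rot(90)); snap("side",30); snap("top",30)
```

```text
t 51.25 pos [ 0.4423 -0.3128  0.3087] q [-0.254, 0.108, -0.188, -0.0, -1.279, 0.35] w 0.005 F [ 0.8  0.5 -0.4]
R [[-0.004, -0.995, -0.096], [0.001, -0.096, 0.995], [-1.0, 0.004, 0.002]]
shift units [ 3.3  -0.14  0.16]
twist units [-0.04  0.02 -0.04]
```

View pics/side30.png

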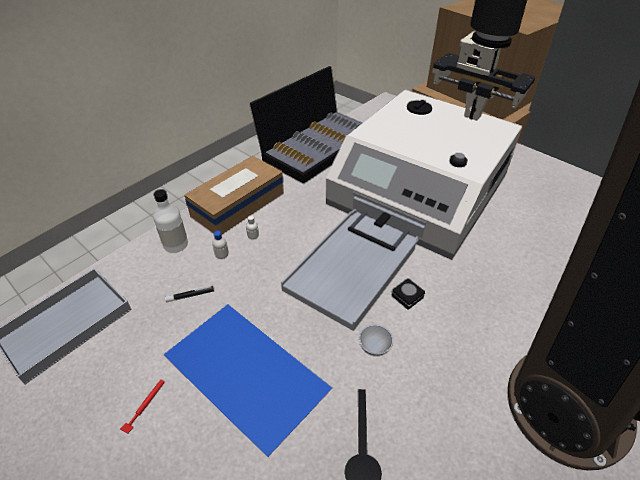

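Call:
{"method": "arm_command", "body": {"increments": [{"xyz":[0.4,-0.07,0.08],"twist":[0,0,0]},{"xyz":[0.5,-0.07,0.08],"twist":[0,0,0]},{"xyz":[0.5,0,0],"twist":[0,0,0]},{"xyz":[0.5,0,0],"twist":[0,0,0]},{"xyz":[0.5,0,0],"twist":[0,0,0]},{"xyz":[0.4,0,0],"twist":[0,0,0]},{"xyz":[0.2,0,0],"twist":[0,0,0]},{"xyz":[0,0,0],"twist":[0,0,0]}]}}

```text
time_s: 52.02
eef_pos: [0.4468, -0.3035, 0.2189]
ee_rot: [[-0.003, -0.995, -0.099], [0.002, -0.099, 0.995], [-1.0, 0.003, 0.002]]
contact_force: [-0.3, 0.3, -0.3]
width: 0.008
```

Run:
```python
from h import *
plan([.4455,-.3076,.2098],rot(90)); snap("side",31); crop("side",31,420,80,530,200,5,"pics/c31.png")
```

```text
t 52.02 pos [ 0.4468 -0.3035  0.2189] q [-0.235, 0.165, -0.33, -0.002, -1.08, 0.335] w 0.008 F [-0.3  0.3 -0.3]
R [[-0.003, -0.995, -0.099], [0.002, -0.099, 0.995], [-1.0, 0.003, 0.002]]
shift units [ 0.3   0.06 -0.13]
twist units [ 0.    0.02 -0.03]
```

View pics/c31.png

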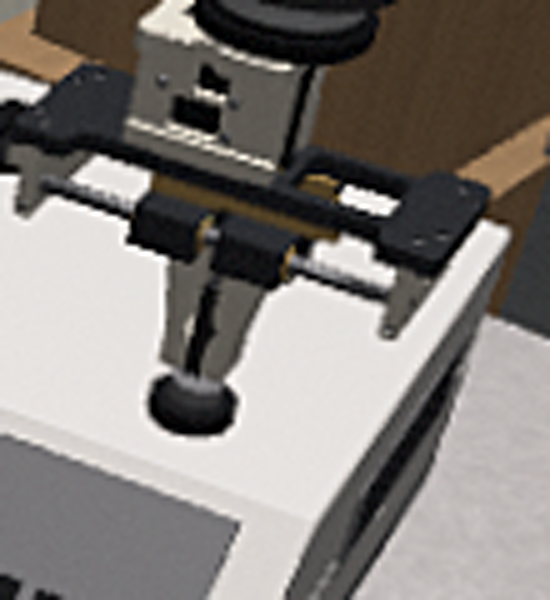

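Call:
{"method": "arm_command", "body": {"increments": [{"xyz":[0.1,0.05,-0.1],"twist":[0,0,0]},{"xyz":[0.1,0,0],"twist":[0,0,0]},{"xyz":[0.1,0,0],"twist":[0,0,0]},{"xyz":[0.08,0,0],"twist":[0,0,0]},{"xyz":[0.05,0,0],"twist":[0,0,0]}]}}

```text
time_s: 52.48
eef_pos: [0.4468, -0.3079, 0.2079]
ee_rot: [[0.001, -0.995, -0.099], [0.001, -0.099, 0.995], [-1.0, -0.001, 0.001]]
contact_force: [-0.3, 0.5, 2.9]
width: 0.008
```

Call:
{"method": "arm_command", "body": {"increments": [{"xyz":[0.05,0,0],"twist":[0,0,0]},{"xyz":[0.04,0,0],"twist":[0,0,0]},{"xyz":[0,0,0],"twist":[0,0,0]}]}}

```text
time_s: 52.73
eef_pos: [0.4469, -0.3079, 0.2062]
ee_rot: [[0.001, -0.995, -0.099], [0.0, -0.099, 0.995], [-1.0, -0.001, 0.0]]
contact_force: [-2.6, 1.5, 8.7]
width: 0.001
```

Call:
{"method": "arm_command", "body": {"increments": [{"xyz":[0.04,0,0],"twist":[0,0,0]},{"xyz":[0.04,0,0],"twist":[0,0,0]},{"xyz":[0,0,0],"twist":[0,0,0]}]}}

```text
time_s: 52.98
eef_pos: [0.4469, -0.308, 0.2059]
ee_rot: [[0.002, -0.995, -0.1], [-0.001, -0.1, 0.995], [-1.0, -0.002, -0.001]]
contact_force: [-7.9, 7.2, 24.9]
width: 0.005
```

Run:
```python
from h import *
st(); snap("side",32); crop("side",32,430,120,490,180,10,"pics/c32.png")
```

```text
t 52.98 pos [ 0.4469 -0.308   0.2059] q [-0.242, 0.177, -0.348, 0.0, -1.044, 0.342] w 0.005 F [-7.9  7.2 24.9]
R [[0.002, -0.995, -0.1], [-0.001, -0.1, 0.995], [-1.0, -0.002, -0.001]]
```

View pics/c32.png

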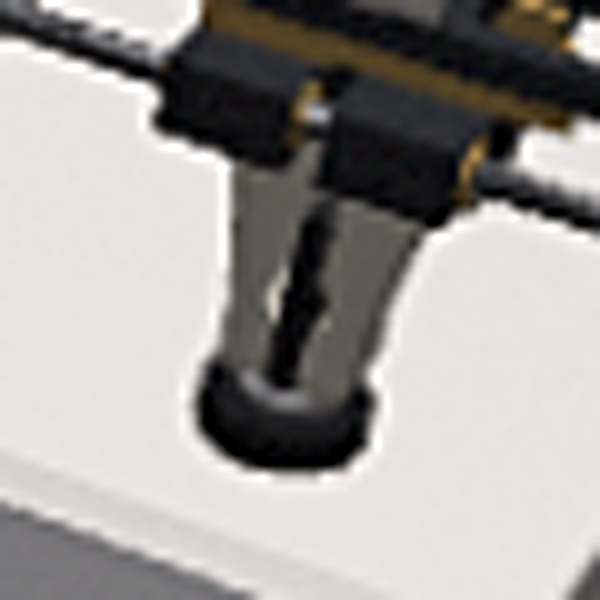

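Run:
```python
from h import *
for i in (0,4,7,10):
  pass
Z_=np.median([cloud(load("top",i))[...,2] for i in (0,1,2,3,4,7,10,13,15,17)],axis=0)
print((Z_[238:260,519:548]*1000).round(0).astype(int))
```

```text
[[165 165 165 164 165 164 165 165 165 164 165 164 164 163 164 163 165 165
  164 165 163 165 163 166 165 166 164 163 165]
 [164 164 164 166 167 166 165 164 163 164 171 174 176 177 176 177 176 164
  163 165 166 166 166 164 164 164 165 165 164]
 [165 164 163 164 163 165 165 170 175 175 177 176 176 176 178 176 175 175
  177 164 164 164 164 163 166 165 166 165 164]
 [165 164 166 164 164 166 171 175 178 176 176 175 176 176 178 177 177 177
  177 177 176 176 164 166 165 165 165 164 165]
 [166 165 165 165 165 170 176 177 176 175 176 177 175 178 176 177 177 179
  177 178 175 176 176 164 165 166 165 166 164]
 [165 166 164 164 172 177 175 178 177 177 176 176 177 184 186 186 187 185
  177 176 175 176 177 177 163 164 164 164 165]
 [164 164 165 168 175 177 176 176 176 177 179 184 183 186 186 185 187 186
  186 186 177 175 176 178 176 165 165 165 165]
 [165 164 165 171 175 176 178 175 177 177 186 187 185 187 187 187 184 187
  185 188 185 187 176 177 177 163 164 164 165]
 [164 165 169 175 177 178 177 177 176 183 186 188 186 186 187 186 188 187
  186 188 187 187 185 176 175 164 164 165 165]
 [165 165 1
[... 862 characters left out ...]
177 175 175 177 182 186 187 186 186 187 187 186
  185 186 186 186 176 176 177 164 165 164 163]
 [167 163 165 167 172 177 176 176 177 177 178 180 183 186 186 186 187 186
  186 176 178 176 175 176 177 164 166 165 166]
 [164 162 164 166 169 174 175 176 177 178 176 176 175 178 184 179 176 176
  178 177 177 176 177 176 164 164 165 165 165]
 [165 164 164 165 165 168 174 176 178 176 177 176 177 176 177 177 177 176
  178 176 177 177 176 164 165 165 165 164 164]
 [164 165 164 164 165 166 169 174 175 176 177 176 177 177 177 177 177 177
  177 178 177 177 165 165 164 164 165 166 165]
 [165 164 165 165 164 165 163 164 172 174 176 176 178 177 176 178 178 176
  176 174 175 165 163 166 166 166 165 165 163]]
```

Call:
{"method": "arm_command", "body": {"increments": [{"xyz":[-0.2,0,0],"twist":[0,0,0]},{"xyz":[-0.4,0,0],"twist":[0,0,0]},{"xyz":[-0.6,0,0],"twist":[0,0,0]},{"xyz":[-0.8,0,0],"twist":[0,0,0]},{"xyz":[-0.8,0,0],"twist":[0,0,0]},{"xyz":[-0.8,0,0],"twist":[0,0,0]},{"xyz":[-0.6,0,0],"twist":[0,0,0]},{"xyz":[0,0,0],"twist":[0,0,0]}]}}

```text
time_s: 53.7
eef_pos: [0.4478, -0.3086, 0.3326]
ee_rot: [[0.005, -0.995, -0.099], [-0.002, -0.099, 0.995], [-1.0, -0.005, -0.002]]
contact_force: [1.1, -0.1, 1.1]
width: 0.002
```

Run:
```python
from h import *
st(); s=snap("side",33); t=snap("top",33); crop("side",33,260,60,540,340,2.1,"pics/c33.png")
C=cloud(load("side",33)); print("btn z side", np.median(C[154:158,457:462,2]), "before", np.median(cloud(load("side",0))[154:158,457:462,2]))
```

```text
t 53.7 pos [ 0.4478 -0.3086  0.3326] q [-0.243, 0.095, -0.149, 0.0, -1.321, 0.342] w 0.002 F [ 1.1 -0.1  1.1]
R [[0.005, -0.995, -0.099], [-0.002, -0.099, 0.995], [-1.0, -0.005, -0.002]]
btn z side 0.18589710200180004 before 0.18614415417595426
```

View pics/c33.png

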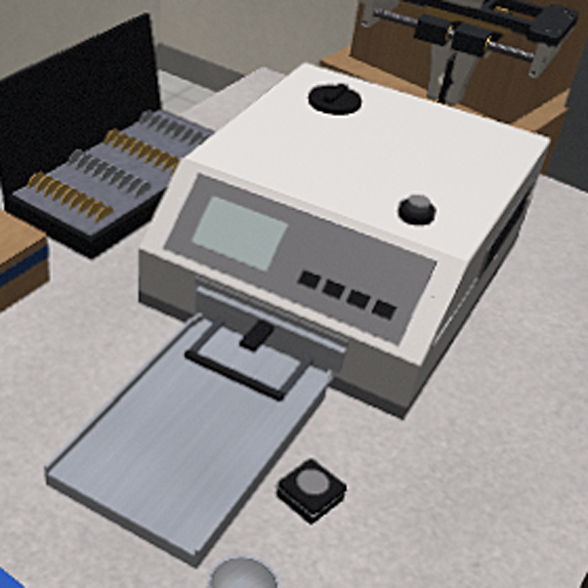

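View pics/top33.png

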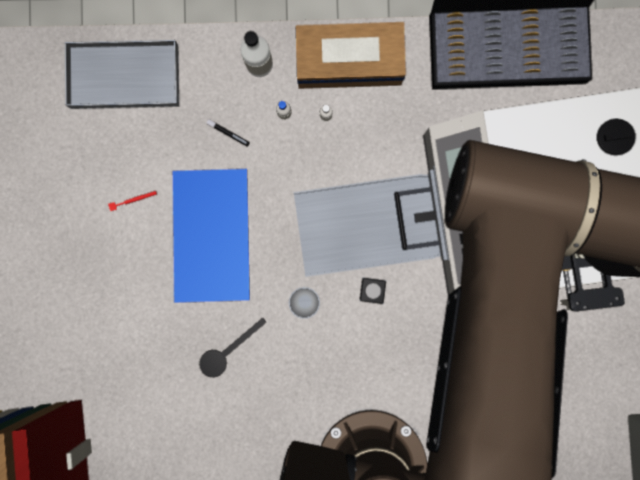

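Run:
```python
from h import *
t=load("top",33)
C=np.median([cloud(load("top",i)) for i in (0,3,7,10,13,17)],axis=0)
m=(C[...,2]>.03)&(C[...,2]<.08); m[:,:415]=0; m[:,455:]=0; 
P=[]
for r in list(range(132,170))+list(range(270,292)):
    for u in range(422,450):
        if m[r,u]: P.append(C[r,u])
P=np.array(P); v=cv2.fitLine(P[:,:2].astype(np.float32),cv2.DIST_HUBER,0,.001,.001).ravel(); print(len(P),v, np.degrees(np.arctan2(v[1],v[0])))
n=np.array([v[1],-v[0]]); n*=np.sign(n@U[:2])
g=t["image"].max(2); k=np.zeros_like(g); k[180:260,385:440]=(g[180:260,385:440]<60)*255
nn,l,sta,c=cv2.connectedComponentsWithStats(k); 
for i in range(1,nn):
    if sta[i,4]>40: print(sta[i])
# bar pixels: leftmost dark per row, between rows 195..245
q=[]
for r in range(196,244,3):
    us=np.where(k[r,390:410])[0]+390
    if len(us): q.append((us.mean(),r))
B=plane(t,np.array(q,float),.041)[:,:2]; b=B.mean(0); print("bar",b, "dist bar->face mm", ((v[2:]-b)@n*1000).round(1), "(home: 81)", np.degrees(np.arctan2(*(B[-1]-B[0])[::-1])))
```

```text
234 [ 0.99380547  0.11113371  0.61455727 -0.14658712] 6.3806725
[395 193  13  56 235]
[415 211  21  10 138]
bar [ 0.52029349 -0.07571672] dist bar->face mm 80.9 (home: 81) -173.3267281299688
```

```bash
python3 -c "
from workcell import robot
print(robot.hand_in())"
```

```text
the job is handed in; nothing more can be done
None
```

I finished the whole sequence and handed the job in at about 54 s; `hand_in` gave no verdict.

**Lid opened:** I gripped the tab and swung the lid back slowly onto its stop. It stayed there when released.

**Instruments:** Only two were present, the needle holder and the steel eyelid retractor. I set both down gently in the tray, and the pictures showed them lying well inside with the mat empty. I left the red look-alike off the mat alone.

**Lid shut:** I lowered it slowly while gripped. The downward force rose to 17 N when it seated, and the pictures show it flat.

**Cassette home:** I pushed it until it hit a hard stop. The last contact force on the fingers was about 52 N, more than needed, so I backed off at once. The measured distance from handle bar to machine face is 80.9 mm, against 81 mm when fully home.

**Start button:** I pressed to a hard stop at about 25 N, roughly 5.5–6 mm of travel. After release the button top measured 185.9 mm against 186.1 mm before, so it is back up.

The last pictures show the other bench items where they were, judged by eye. No check failed. I could not see the instruments once the lid was shut, so their final position inside is inferred from the last open-tray picture.

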